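# Couple the vent filter to the pressure vessel

### The arm

A 6-joint arm with a two-finger parallel gripper is mounted at the origin on a cart in front of the work surface, level with it; the furniture and walls round the work are solid. World frame = base frame: x ahead of the robot, y to its left, z up, the work surface at z = 0. Lengths are in m, angles in rad, forces in N, time in s.
With the tool pointing down it reaches from about 0.275 to 0.725 m from the base axis. Payload 5.6 kg.
Tool frame: the origin (TCP) lies midway between the tips of the shut fingers; the grasp point (between the pads) lies 19 mm behind it (ctrl.tcp_to_grasp is the distance from the TCP to the grasp point, in m); z points along the fingers, y is the direction in which the jaws open and shut (so a half turn about z gives the same grasp; the last joint's range is limited). The gripper opens to 85 mm and grips with 20 to 120 N. Pads are 22 mm wide; open, the fingers measure 114 mm over their backs; the gripper's body (76 mm by 85 mm) begins 54 mm behind the grasp point. The pads swing forward as they close: fully open they stand 13 mm farther back than shut.
Start: joints at [-0.935, 0.255, 0.108, 0, -1.424, -0.285], TCP at [0.189, -0.516, 0.231] pointing down, gripper open.
Joint ranges: [-2.95, 2.95], [-1.21, 1.97], [-1.09, 1.5], [-2.87, 1.71], [-2.94, -0.07], [-3.05, 3.05]. Speed limits (rad/s): [2.57, 2.57, 3.14, 3.14, 3.14, 3.14].

### API

Orientations are given as a unit quaternion [x, y, z, w].
In Python, from rig import sensors, viewer, job_done, ctrl gives the robot as it stands.
- The arm moves only by the tool step_arm, never from a script. Its argument "series" is a list of rows, each a list of 5 numbers: the opening, from 0 (shut) to 1 (fully open), then the shift along the world's x, y, z in m, then the turn about the world's z in degrees. A call has 1 to 20 rows; each row shifts and turns the commanded pose from where the row before left it; what a row does not reach is not made up. A row lasts 1/8 s, in which the tool goes at most 62.5 mm and 10.7 degrees, less where a joint would pass 70% of its speed; a pose out of reach is approached as far as the arm can. A call with a gripper value outside its range is refused whole. The fingers move at their own pace and stop on an object; "squeeze" is the grip in N (left out, the last holds). Time passes only in rows, so rows that do not move let the fingers close. It gives the time, the measured TCP pose, the force and the opening at its end, in the units of the state.
- sensors.read_state(): the state, without advancing time (a new reading comes with each control period).
- viewer.capture(name): name is "side" or "top" or "wrist"; returns a dict with "img" (480x640x3 uint8, red, green, blue), "vfov" (degrees; the focal length in pixels is half the picture's height over the tangent of half this angle, whatever the lens; pixels are square), "cx", "cy" (the principal point, pixels), "eye" and "attitude" of the camera in the world. Camera axes: x right, y down, z forward; pixel columns grow to the right and rows downward; lengths in m; the calibration is good to about 2 mm. A picture is of the moment at which its call begins. There is no depth.
- job_done(): hands the job in, once; it reports no verdict.
The state is a dict: "time_s": time; "qpos": joint angles; "dq": joint speeds; "tau": joint torques, N m; "position": TCP position; "tcp_rot": TCP orientation; "ft_force": force on the tool from outside, world axes, zero at the start; "ft_torque": the same for the moment, N m; "width": finger opening in m.
Only numpy, scipy, OpenCV 4.12 (cv2) and the standard library are available. Lean on these libraries where they do the work, as an engineer would, in place of code of your own. Each camera call takes 0.05 s, during which the arm holds its last target.

### The job

Fit the large vent filter to the pressure vessel. Press the vessel's grey dust cap down, give it a quarter turn anticlockwise to free it from its lugs, lift it off and stand it upright on the bench well away from the vessel; pull the coupler's sleeve back (down) until it stays back by itself and let go of it; then push the filter's plug fully home so that the sleeve springs forward over it, and leave it there. Leave the small filter and the other things on the bench where they are.

Things in the scene. Friction and masses are not known exactly. Their poses are not given: they have to be found in the camera images.
- vessel: Round stainless pressure vessel, fixed; 182 mm across the rim, 205 mm over its four wing-nut bolts, flat lid top 80 mm above the bench. Origin: centre of its underside, z up. A quick coupler stands upright on its z axis. On the lid: a gauge 60 to 75 mm out along +x, 62 mm high; a brass valve 69 mm out at 41 deg from +x toward +y, 33 mm high. The y direction is free for fingers.
- coupler_mouth (a point): Centre of the coupler's mouth, 70 mm above the lid, 150 mm above the bench, bore vertical; axes as the vessel's. Bore 28 mm wide, opening to 36 mm by a 4 mm deep 45 deg funnel; the plug's shoulder seats on the flat ring round it, 36 to 41 mm across. Hidden under the dust cap at first. With the coupler empty and the sleeve forward, balls bar the bore: a plug stops 12 mm short.
- sleeve (a joint): Travel of the coupler's sleeve, m: 0 = forward (up), grows as it is pulled back (straight down), at most 0.014. Its spring pushes it up with 6 N forward, 10.5 N fully back. Pulled back 11 mm or more with the coupler empty it catches: let go, it stays at about 0.009. It springs forward by itself when the right plug is pushed fully in, and locks it.
- sleeve_top (a point): Centre of the sleeve's top rim; axes as the vessel's. The sleeve is a grooved steel ring round the socket, 55 mm outside diameter, 32 mm high; forward, its top is level with the mouth and its lower edge 38 mm above the lid. Grip it across its diameter. Under it, bayonet lugs 66 mm across stand 15 mm high on the lid.
- dust_cap: Grey bayonet dust cap, a ribbed bell 78 mm across, open below, over the whole coupler. Origin: centre of the lower rim, z up. At first locked on the vessel's axis, rim 6 mm above the lid. A spring seal lifts it: pressed down 3 mm or more (stop at 4 mm, about 8 N) it can turn; 66 to 97 deg anticlockwise from above frees its two lugs; then it lifts off (75 mm to clear the coupler). 0.12 kg.
- cap_bar (a point): Where to grip the dust cap: on its axis, 97 mm above its rim, axes as the cap's. The grip bar on its flat top is 58 mm long (cap's x), 14 mm wide (y) and reaches from 75 to 105 mm above the rim.
- filter: The large vent filter, white ribbed capsule on a steel plug. Origin: centre of the underside of the plug's shoulder (disc 41 mm across), z up. Above it: hexagon to 11 mm, capsule 46 mm across from 11 to 63 mm, grey top to 72 mm. 0.2 kg. At first upright in a hole of the stand, shoulder on the stand's top. Fully home, its origin is at the coupler's mouth (up to 1.5 mm above it once locked).
- plug_tip (a point): Lower end of the large filter's plug, 28 mm below its shoulder; axes as the filter's. The plug is 26.4 mm in diameter with a locking groove 18 mm below the shoulder. Pushing it in meets a spring of 3 to 7 N over the last 16 mm; the sleeve lets go in the last 2 mm.
- stand: Bent stainless-steel rack 150 mm long (its x), 64 mm wide (y), 42 mm high, fixed; two round holes 30 mm wide in its 4 mm thick top, 40 mm either way of the middle along x. Origin: centre of its underside. The two filters hang in it on their shoulders, one in each hole, either way round; the plugs reach down inside.
- small_filter: Smaller white filter (capsule 32 mm across, 55 mm high above the shoulder, 17 mm plug) which does not fit the coupler; stands in the stand's other hole. Leave it alone. Origin: centre of its shoulder's underside.
- pe_bottle: Grey polyethylene bottle, 70 mm across, 178 mm high, at the left back, bystander; behind it and at the back and far left stand racks and bottles. Origin: centre of its underside.
- vial: Small capped plastic bottle, 37 mm across, 85 mm high, bystander near the front edge between vessel and stand. Origin: centre of its underside.
- timer: White twist timer, 68 mm across, 47 mm high, at the left toward the back, bystander. Origin: centre of its underside. Between the vessel and the tweezers, in front of the timer, the bench is free.
- tweezers: Steel tweezers, 129 mm long (along x), lying flat on the bench at the left, bystander. Origin: centre of its underside.
Not all that is in view belongs to the job. Leave any purple look-alike of the dust_cap alone. What is shaped like the filter but blue is not meant.

How it is judged:
By the outcome, as a careful person would: the job done as asked, in the order asked, and still so for the second after the job is handed in, with the robot touching nothing.
It also fails if it takes over 61 s, if anything falls off the work surface, if the arm or the gripper's body presses on something with over 40 N, if the wrist force passes 120 N, or if a joint passes its speed limit or range.

## Working session

There is one attempt and no reset: what is moved stays moved. The work goes in short steps, Python scripts to look and compute and a tool call to move; the robot and the scene stay as the last step left them, time stands still between calls to the robot, and variables do not carry over. Pictures are saved under pics/ and viewed, and the job is handed in when it is done.

Besides the shell and the picture viewer there is one more tool, called after "Call:" as a command line: name --pt "numbers of a row" for each row, then --argument value for the rest. step_arm: Moves the arm, as the interface text tells. Its arguments: {"type":"object","properties":{"series":{"type":"array","items":{"type":"array","items":{"type":"number"}}},"squeeze":{"type":"number"}},"required":["series"]}

```bash
ls; mkdir -p pics; cat > h.py <<'E'
import numpy as np, cv2
from scipy.spatial.transform import Rotation as R
from rig import sensors, viewer, job_done, ctrl
def cap(n,f):
    c=viewer.capture(n); cv2.imwrite('pics/'+f,cv2.cvtColor(c['img'],cv2.COLOR_RGB2BGR)); return c
def Rm(c):
    a=np.array(c['attitude'],float); return a if a.shape==(3,3) else R.from_quat(a).as_matrix()
def foc(c): return 240/np.tan(np.radians(c['vfov'])/2)
def ray(c,u,v):
    f=foc(c); d=Rm(c)@np.array([(u-c['cx'])/f,(v-c['cy'])/f,1]); return np.array(c['eye']),d/np.linalg.norm(d)
def onz(c,u,v,z):
    e,d=ray(c,u,v); return e+d*(z-e[2])/d[2]
def proj(c,p):
    q=Rm(c).T@(np.array(p)-np.array(c['eye'])); f=foc(c); return c['cx']+f*q[0]/q[2],c['cy']+f*q[1]/q[2]
def two(r1,r2):
    (e1,d1),(e2,d2)=r1,r2
    A=np.stack([d1,-d2],1); s=np.linalg.lstsq(A,e2-e1,rcond=None)[0]
    p,q=e1+s[0]*d1,e2+s[1]*d2; return (p+q)/2,np.linalg.norm(p-q)
E
python3 - <<'E'
from h import *
import pickle
C={}
for n in('side','top','wrist'):
    c=cap(n,n+'0.png'); C[n]=c; print(n,{k:v for k,v in c.items() if k!='img'})
pickle.dump(C,open('c0.pkl','wb'))
print(sensors.read_state())
E
```

```text
pics
side {'vfov': 48.20960382268833, 'cx': 320.60493963995305, 'cy': 247.57656069147313, 'eye': array([ 0.17110516, -1.15145652,  0.92620663]), 'attitude': array([ 0.87264043, -0.13091868,  0.07057311, -0.46516493])}
top {'vfov': 54.360894746198, 'cx': 313.1582938267279, 'cy': 235.50612852490212, 'eye': array([ 0.40480026, -0.01330542,  1.52462897]), 'attitude': array([-0.70424907,  0.7084882 , -0.03309504,  0.03134381])}
wrist {'vfov': 66.88995120419054, 'cx': 321.3329427505871, 'cy': 239.81733601570235, 'eye': array([ 0.12567698, -0.53818338,  0.37398892]), 'attitude': array([0.56801191, 0.81200944, 0.110812  , 0.07565605])}
{'time_s': 0.15, 'qpos': array([-9.35418891e-01,  2.55594568e-01,  1.07291910e-01, -2.86893125e-04,
       -1.42389333e+00, -2.84617490e-01]), 'dq': array([-1.76646547e-03, -2.93895343e-03,  3.72259160e-03,  1.94306080e-03,
       -8.08747031e-05, -1.03587276e-03]), 'tau': array([-9.65960426e-04, -3.86939299e+01,  2.38080633e+01,  5.36671758e+00,
       -4.56504509e-03, -1.45890596e-05]), 'position': array([ 0.18889398, -0.5161546 ,  0.23061859]), 'tcp_rot': array([-1.74461477e-01,  9.84663741e-01,  6.90074041e-04, -1.83547837e-04]), 'ft_force': array([0.95601073, 0.25665782, 0.09175603]), 'ft_torque': array([-0.02664155, -0.05832021, -0.0291729 ]), 'width': 0.08514417872693474}
```

View pics/side0.png

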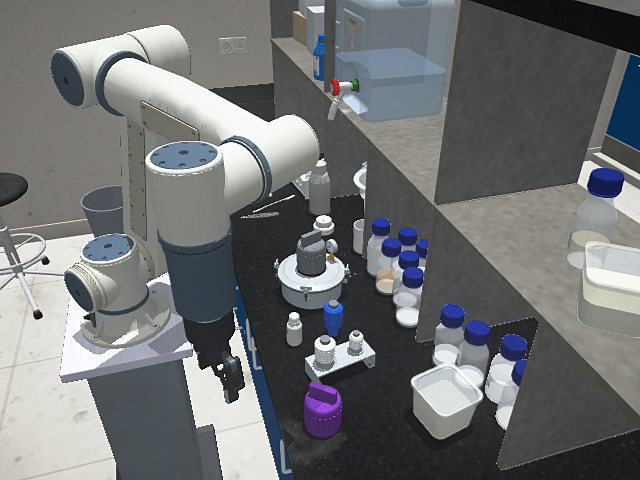

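View pics/top0.png

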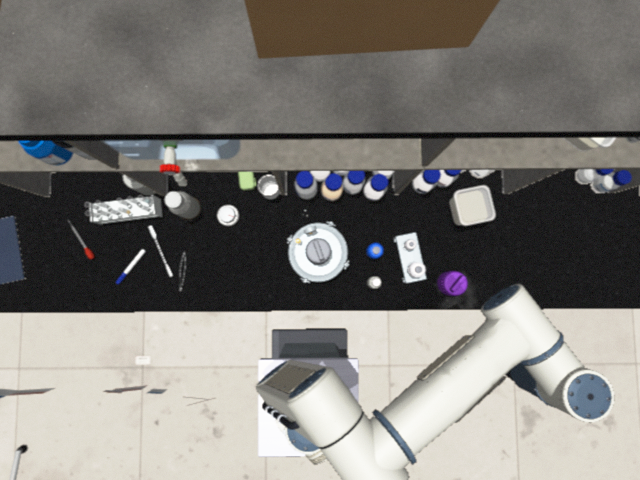

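View pics/wrist0.png

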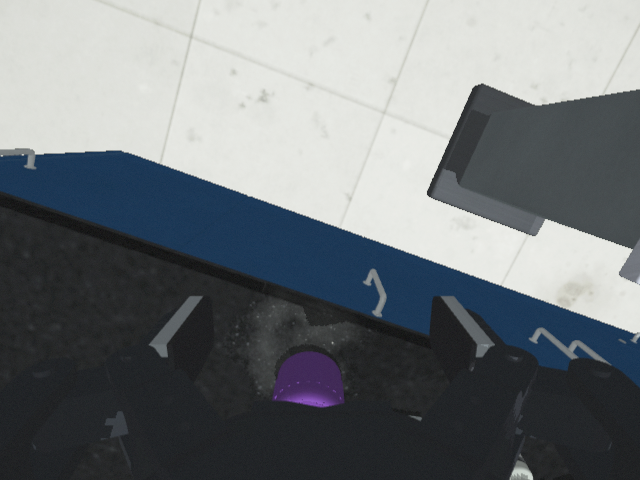

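The side view shows the vessel at about (312,275) with the grey cap on it, the stand near (340,357), and the purple decoy cap at (323,412). The top view shows the vessel at about (318,252) and the stand at (411,258). I'll zoom in next.

```bash
python3 - <<'E'
from h import *
a=cv2.imread('pics/top0.png')[200:310,270:440]; cv2.imwrite('pics/t1.png',cv2.resize(a,None,fx=4.7,fy=4.7,interpolation=cv2.INTER_CUBIC))
a=cv2.imread('pics/side0.png')[205:385,230:400]; cv2.imwrite('pics/s1.png',cv2.resize(a,None,fx=3.3,fy=3.3,interpolation=cv2.INTER_CUBIC))
E
```

```text
(no output)
```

View pics/t1.png

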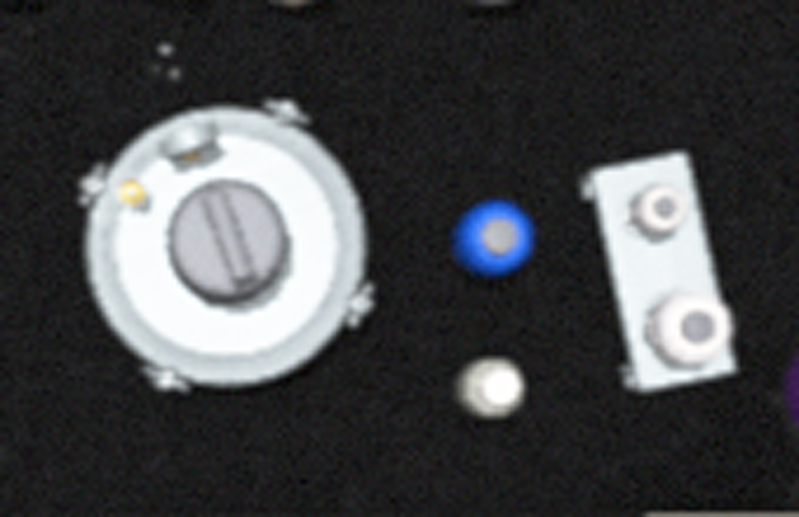

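View pics/s1.png

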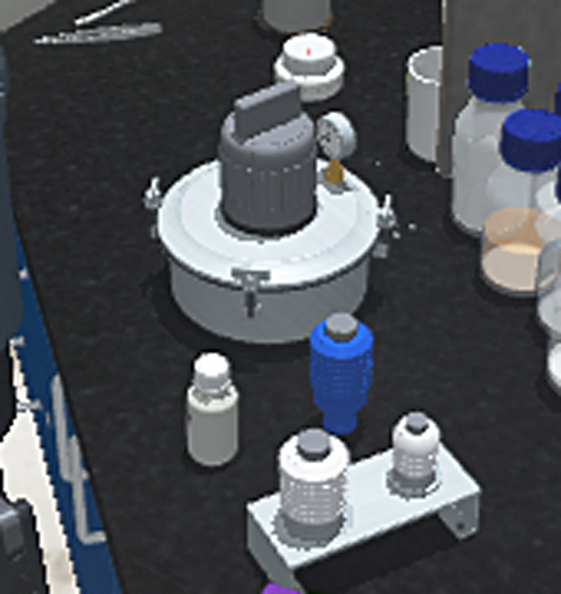

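```bash
python3 - <<'E'
from h import *
import pickle
C=pickle.load(open('c0.pkl','rb')); c=C['top']; s=C['side']
def hsvm(c,lo,hi): return cv2.inRange(cv2.cvtColor(c['img'],cv2.COLOR_RGB2HSV),np.array(lo),np.array(hi))
T=lambda x,y:(x/4.7+270,y/4.7+200)
S=lambda x,y:(x/3.3+230,y/3.3+205)
# bright vessel blob in the top view
hsv=cv2.cvtColor(c['img'],cv2.COLOR_RGB2HSV)
m=((hsv[...,2]>90)&(hsv[...,0]>=0)).astype(np.uint8)*255
box=np.zeros_like(m); box[205:300,280:358]=255; m1=cv2.morphologyEx(m&box,cv2.MORPH_OPEN,np.ones((9,9)))
k=max(cv2.findContours(m1,0,1)[0],key=cv2.contourArea); e=cv2.fitEllipse(k); print('vessel ell',e, onz(c,*e[0],.075), 'diam', e[1][0]/foc(c)*(1.52-.075))
# bright lid (white)
m2=((hsv[...,2]>225)).astype(np.uint8)*255&box; k=max(cv2.findContours(m2,0,1)[0],key=cv2.contourArea);e=cv2.fitEllipse(cv2.convexHull(k));print('lid',e,onz(c,*e[0],.08))
print('captop',onz(c,*T(228,240),.161))
print('cap L/R',onz(c,*T(167,240),.161),onz(c,*T(289,240),.161))
# bar top ends
a=onz(c,*T(213,190),.191);b=onz(c,*T(243,280),.191);print('bar',a,b,(a+b)/2,np.linalg.norm(a-b),np.degrees(np.arctan2(*(a-b)[1::-1])))
print('gauge',onz(c,*T(192,138),.14),'valve',onz(c,*T(132,190),.113))
# cap lower in side: triangulate bar centre
p=two(ray(c,*T(228,236)),ray(s,*S(268,111)));print('bar tri',p)
# filters
for n,t,sd,z in (('big',(698,327),(314,440),.114),('small',(664,210),(416,422),.097)):
    print(n,onz(c,*T(*t),z),onz(s,*S(*sd),z),two(ray(c,*T(*t)),ray(s,*S(*sd))))
print('stand corners',[onz(c,*T(*q),.042) for q in((595,172),(688,153),(736,370),(640,391))])
print('vial',onz(c,*T(500,385),.085),'blue',onz(c,*T(500,235),.1))
E
```

```text
vessel ell ((317.5624694824219, 251.90943908691406), (59.47618865966797, 60.15471267700195), 108.2855453491211) [ 0.48608883 -0.0306656   0.075     ] diam 0.18388200570755361
lid ((316.5001525878906, 250.84317016601562), (46.39029312133789, 50.887939453125), 126.37232208251953) [ 0.48913082 -0.02734129  0.08      ]
captop [ 0.48372208 -0.03242248  0.161     ]
cap L/R [0.48394855 0.00548579 0.161     ] [ 0.48349558 -0.07033538  0.161     ]
bar [ 0.51252687 -0.02308371  0.191     ] [ 0.45763241 -0.04093051  0.191     ] [ 0.48507964 -0.03200711  0.191     ] 0.05772270229918414 18.009922719578043
gauge [ 0.54978311 -0.01036545  0.14      ] valve [0.51913679 0.02855919 0.113     ]
bar tri (array([ 0.4881646 , -0.03292233,  0.17358263]), np.float64(0.005556966454579281))
big [ 0.4288242  -0.33390287  0.114     ] [ 0.43361411 -0.33582626  0.114     ] (array([ 0.43130701, -0.33471225,  0.11332023]), np.float64(0.005099496428655377))
small [ 0.50530231 -0.31762249  0.097     ] [ 0.51067237 -0.32232972  0.097     ] (array([ 0.50857531, -0.31914259,  0.09426923]), np.float64(0.006389227370827856))
stand corners [array([ 0.53526929, -0.28320331,  0.042     ]), array([ 0.54783707, -0.34661491,  0.042     ]), array([ 0.40105675, -0.37506287,  0.042     ]), array([ 0.38740526, -0.31014223,  0.042     ])]
vial [ 0.3923631  -0.21025754  0.085     ] blue [ 0.48944848 -0.20999161  0.1       ]
```

Call:
step_arm --pt "1 0.0296 0.0485 0.009 0" --pt "1 0.0296 0.0485 0.009 0" --pt "1 0.0296 0.0485 0.009 0" --pt "1 0.0296 0.0485 0.009 0" --pt "0.8 0.0296 0.0485 0.009 0" --pt "0.6 0.0296 0.0485 0.009 0" --pt "0.6 0.0296 0.0485 0.009 0" --pt "0.6 0.0296 0.0485 0.009 0" --pt "0.6 0.0296 0.0485 0.009 0" --pt "0.6 0.0296 0.0485 0.009 0" --pt "0.6 0 0 0 0" --pt "0.6 0 0 0 0"

```text
time_s: 1.65
position: [0.4848, -0.0315, 0.3209]
tcp_rot: [-0.175, 0.985, -0.0, -0.0]
ft_force: [0.3, -1.4, 0.1]
width: 0.0513
```

```bash
python3 - <<'E'
from h import *
import pickle
C={n:cap(n,n+'1.png') for n in('wrist','side')}
pickle.dump(C,open('c1.pkl','wb'))
s=sensors.read_state();print(s['position'],s['qpos'],s['tcp_rot'],s['width'],s['time_s'],C['wrist']['eye'],C['wrist']['attitude'])
print([proj(C['wrist'],p) for p in [(.485,-.031,.191),(.485,-.031,.08)]])
E
```

```text
[ 0.48451531 -0.03229084  0.32127827] [ 2.57139377e-01  1.15616052e-01  1.60375848e-01  1.34601601e-04
 -1.61580965e+00 -1.47815068e+00] [-1.73999315e-01  9.84745763e-01 -7.74199327e-05 -1.20812034e-04] 0.050915538644726026 1.75 [ 0.42165391 -0.05335298  0.46446593] [0.56767759 0.81231826 0.1100041  0.07602828]
[(np.float64(319.8188118415676), np.float64(229.86422931559497)), (np.float64(320.0931477415549), np.float64(205.09229294960772))]
```

View pics/wrist1.png

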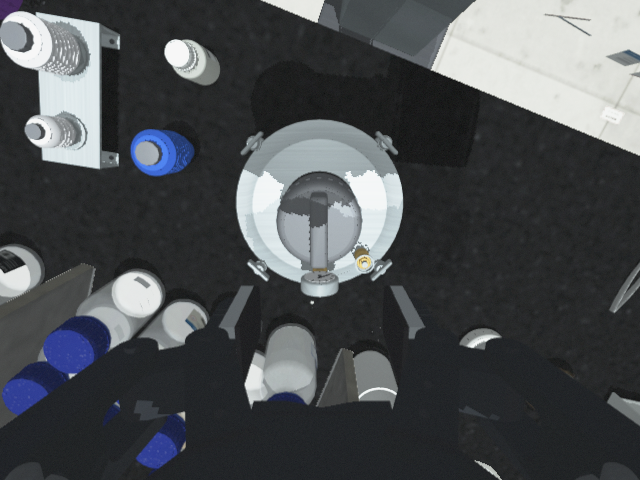

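View pics/side1.png

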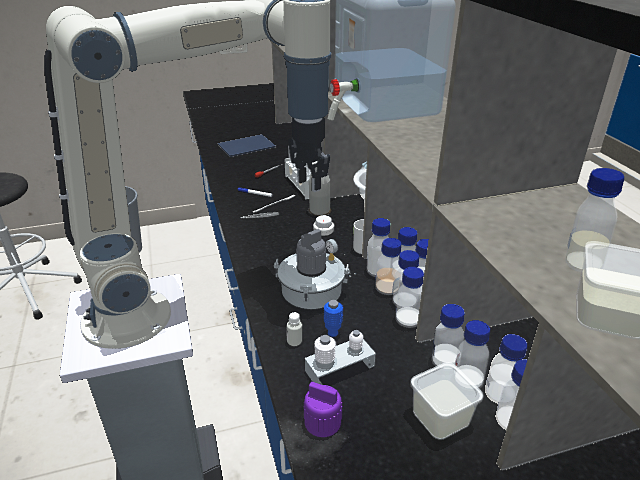

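```bash
python3 - <<'E'
from h import *
import pickle
C=pickle.load(open('c1.pkl','rb')); c=C['wrist']
g=cv2.cvtColor(c['img'],cv2.COLOR_RGB2GRAY)
# radial edge search for vessel rim
def radial(cx,cy,r0,r1,thr,angs):
    P=[]
    for a in angs:
        rr=np.arange(r1,r0,-.5); v=np.array([g[int(round(cy+r*np.sin(a))),int(round(cx+r*np.cos(a)))] for r in rr])
        i=np.argmax(v>thr); 
        if v[i]>thr and i>0: P.append((cx+rr[i]*np.cos(a),cy+rr[i]*np.sin(a)))
    return np.array(P,np.float32)
A=np.radians([a for a in range(0,360,4) if min(abs((a-b+180)%360-180) for b in(45,90,135,225,315))>16])
P=radial(320,202,70,95,90,A); e=cv2.fitEllipse(P); print(len(P),e)
for z in(.06,.07,.08): print(z,onz(c,*e[0],z), e[1][1]/2/foc(c))
# cap outline: darker vs lid
hsv=cv2.cvtColor(c['img'],cv2.COLOR_RGB2HSV)
for y in (185,200,215,225): print(y,g[y,265:375:2])
a=c['img'][100:310,220:420]; cv2.imwrite('pics/w1z.png',cv2.cvtColor(cv2.resize(a,None,fx=2.85,fy=2.85,interpolation=cv2.INTER_CUBIC),cv2.COLOR_RGB2BGR))
E
```

```text
50 ((319.0682678222656, 202.03860473632812), (165.59805297851562, 166.8369140625), 85.00756072998047)
0.06 [ 0.48543743 -0.03210557  0.06      ] 0.22957640691850825
0.07 [ 0.48386045 -0.03263089  0.07      ] 0.22957640691850825
0.08 [ 0.48228346 -0.03315621  0.08      ] 0.22957640691850825
185 [244 245 245 245 245 245 245 245 245 243 163 163 144  72  70  75  77  79
  84  86  87  96  99 101 104 105 105 108 106 105 104  99  99  92  91  85
  81  78  81  71  73  66 175 246 246 246 246 246 246 246 246 246 246 246
 246]
200 [244 244 244 244 244 237 233 230  96  78  79  80  82  87  83  82  83  80
  81  82  82  80  80  83 105 105 102 107 111 111 102  87 114 117 115 116
 115 115 117 109 117 113 106 105 117  97 198 245 245 245 245 245 245 245
 245]
215 [230 231 231 232 232 232  97 120 141 156 142 175 173 169 174 175 171 155
  79 176 155  88 110  77  81  81  82  83  83  81  80 100 179 179 180 178
 179 179 178 203 209 202 211 210 194 181 160 130 162 234 234 234 234 234
 233]
225 [226 226 227 228 229 226 102 129 151 157 173 173 172 172 174 174 173 174
 175 174 173 177  78  78  81  81  81  82  80 171 128 105 177 177 177 179
 178 179 178 179 179 178 177 177 176 162 110 129 149 235 235 235 235 235
 235]
```

View pics/w1z.png

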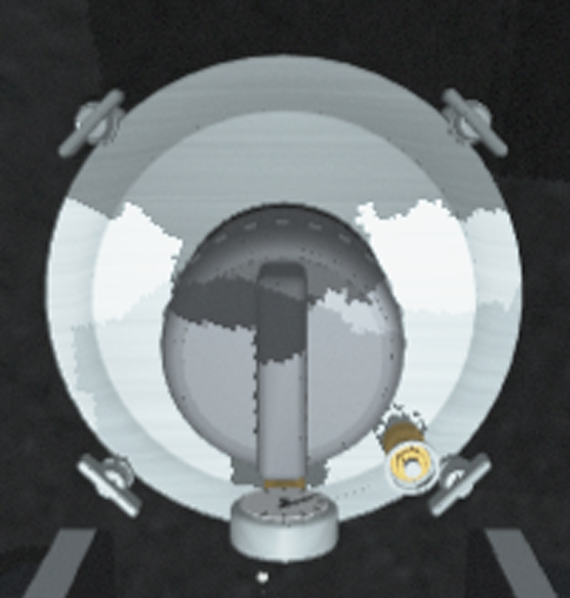

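The wrist view shows the bar aligned with the jaws at column 319. The rim centre comes out at (0.484,-0.032), which agrees with the top view, so I'll descend and grip.

Call:
step_arm --pt "0.6 0 0 -0.052 0" --pt "0.6 0 0 -0.052 0" --pt "0.6 0 0 -0.04 0" --pt "0.6 0 0 -0.012 0" --pt "0.6 0 0 0 0" --pt "0.1 0 0 0 0" --pt "0 0 0 0 0" --pt "0 0 0 0 0" --pt "0 0 0 0 0" --squeeze 50

```text
time_s: 2.88
position: [0.486, -0.0316, 0.1666]
tcp_rot: [-0.175, 0.985, -0.0, 0.001]
ft_force: [0.0, -1.1, 6.1]
width: 0.0133
```

```bash
python3 - <<'E'
from h import *
cap('side','side2.png')
a=cv2.imread('pics/side2.png')[155:335,230:400]; cv2.imwrite('pics/s2.png',cv2.resize(a,None,fx=3.3,fy=3.3,interpolation=cv2.INTER_CUBIC))
s=sensors.read_state();print(s['position'],s['width'],s['ft_force'])
E
```

```text
[ 0.48604776 -0.03160378  0.16661465] 0.01284189410209139 [ 0.47848827 -0.57290801  5.5714931 ]
```

View pics/s2.png

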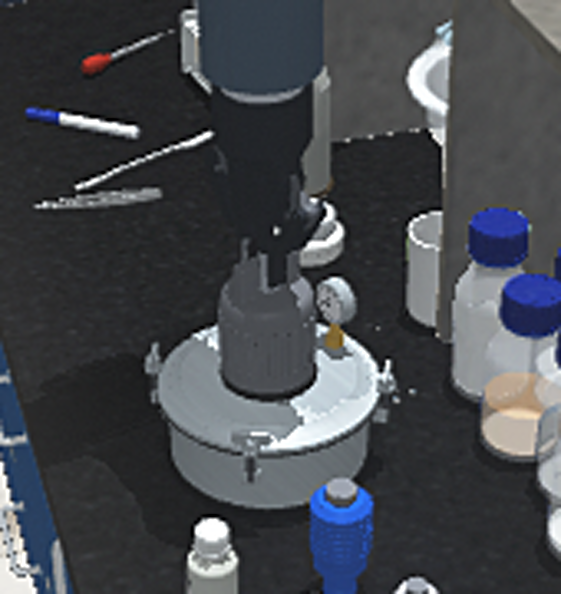

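The bar is gripped at a width of 13 mm. Now I'll press the cap down.

Call:
step_arm --pt "0 0 0 -0.002 0" --pt "0 0 0 -0.002 0" --pt "0 0 0 0 0" --pt "0 0 0 0 0" --squeeze 70

```text
time_s: 3.42
position: [0.486, -0.0316, 0.1626]
tcp_rot: [-0.175, 0.985, -0.0, 0.001]
ft_force: [-0.4, 0.3, 6.8]
width: 0.013
```

Call:
step_arm --pt "0 0 0 -0.001 0" --pt "0 0 0 0 0" --pt "0 0 0 0 0"

```text
time_s: 3.8
position: [0.4863, -0.0316, 0.1624]
tcp_rot: [-0.175, 0.985, -0.001, 0.002]
ft_force: [-1.6, -0.2, 11.2]
width: 0.0128
```

Call:
step_arm --pt "0 0 0 0 9" --pt "0 0 0 0 9" --pt "0 0 0 0 9" --pt "0 0 0 0 9" --pt "0 0 0 0 4" --pt "0 0 0 0 0"

```text
time_s: 4.55
position: [0.4859, -0.0316, 0.1624]
tcp_rot: [-0.501, 0.865, -0.001, 0.001]
ft_force: [-1.7, -0.4, 10.1]
width: 0.0127
```

Call:
step_arm --pt "0 0 0 0 9" --pt "0 0 0 0 9" --pt "0 0 0 0 9" --pt "0 0 0 0 9" --pt "0 0 0 0 8" --pt "0 0 0 0 0" --pt "0 0 0 0 0"

```text
time_s: 5.42
position: [0.4864, -0.0328, 0.1625]
tcp_rot: [0.789, -0.615, 0.002, -0.0]
ft_force: [0.7, -3.3, 8.7]
width: 0.0127
```

```bash
python3 - <<'E'
from h import *
cap('side','side3.png')
a=cv2.imread('pics/side3.png')[155:335,230:400]; cv2.imwrite('pics/s3.png',cv2.resize(a,None,fx=3.3,fy=3.3,interpolation=cv2.INTER_CUBIC))
s=sensors.read_state();print(s['position'],s['width'],s['ft_force'],s['ft_torque'],s['tcp_rot'],s['qpos'])
E
```

```text
[ 0.48641444 -0.03276184  0.16248836] 0.012551930133613989 [-0.38176019 -3.39994274  9.20640991] [-1.61120784  0.07620156  0.08866612] [ 7.88780095e-01 -6.14670903e-01  2.37190855e-03 -1.29248522e-04] [ 0.25783496  0.16274195 -0.18874909  0.0038569  -1.21622742 -0.01231388]
```

View pics/s3.png

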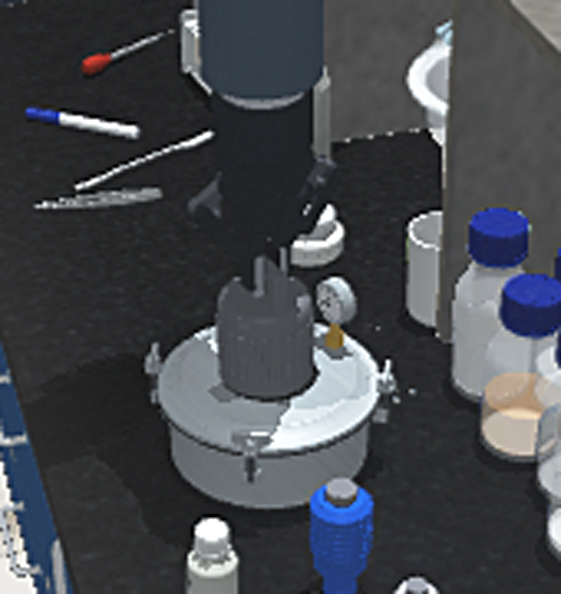

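The cap has turned about 84° and the bar turned with it. I'll lift gently at first.

Call:
step_arm --pt "0 0 0 0.01 0" --pt "0 0 0 0.015 0" --pt "0 0 0 0 0"

```text
time_s: 5.85
position: [0.4855, -0.0311, 0.1863]
tcp_rot: [0.789, -0.615, 0.0, -0.001]
ft_force: [-0.0, -0.5, -0.8]
width: 0.0127
```

Call:
step_arm --pt "0 0 0 0.045 0" --pt "0 0 0 0.045 0" --pt "0 0 0 0.005 0" --pt "0 -0.009 0.046 0 0" --pt "0 -0.009 0.046 0 0" --pt "0 -0.009 0.046 0 0" --pt "0 -0.009 0.046 0 0" --pt "0 -0.009 0.046 0 0" --pt "0 0 0 -0.055 0" --pt "0 0 0 -0.055 0" --pt "0 0 0 -0.055 0" --pt "0 0 0 -0.02 0" --pt "0 0 0 0 0"

```text
time_s: 7.48
position: [0.4387, 0.1977, 0.0935]
tcp_rot: [0.789, -0.615, -0.001, 0.002]
ft_force: [-0.6, 0.0, 0.4]
width: -0.0002
```

```bash
python3 - <<'E'
from h import *
cap('side','side4.png');cap('top','top4.png')
a=cv2.imread('pics/side4.png')[155:335,230:400]; cv2.imwrite('pics/s4.png',cv2.resize(a,None,fx=3.3,fy=3.3,interpolation=cv2.INTER_CUBIC))
s=sensors.read_state();print(s['position'],s['width'],s['ft_force'],s['ft_torque'],s['tcp_rot'],s['qpos'])
E
```

```text
[0.44049161 0.1989265  0.09610575] 1.3625142357785181e-05 [0.11152086 0.73100605 0.4345845 ] [-0.02183366 -0.0385619   0.00632891] [ 7.88643398e-01 -6.14850543e-01  2.23105985e-04 -5.92537176e-04] [ 7.49536424e-01  2.12125127e-01 -3.07624542e-01  2.91552237e-04
 -1.04980588e+00 -5.03278253e-01]
```

View pics/s4.png

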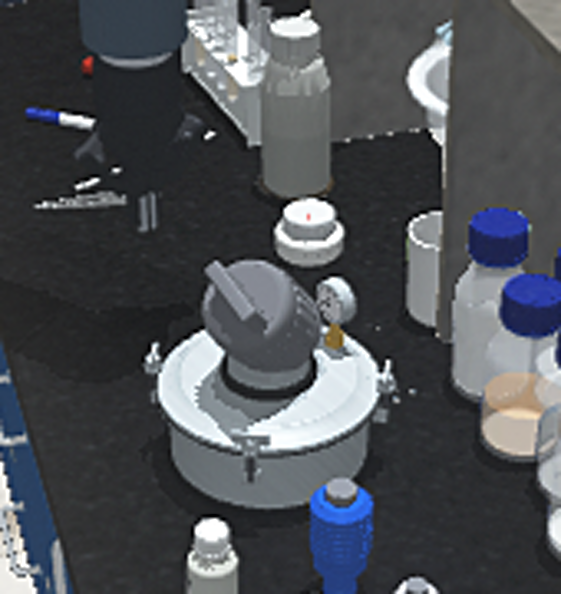

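View pics/top4.png

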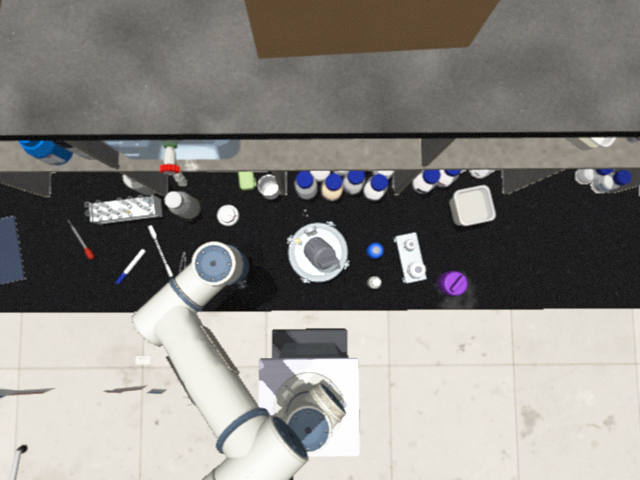

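The grip was lost: the fingers are shut and empty. The cap now hangs tilted on the coupler, at side-crop (260,315). I'll raise the arm and look.

Call:
step_arm --pt "0.3 0 0 0.06 0" --pt "0.6 0 0 0.06 0" --pt "0.8 0 0 0.06 0" --pt "0.8 0 0 0.06 0" --pt "0.8 0.007 -0.04 0.02 0" --pt "0.8 0.007 -0.04 0 0" --pt "0.8 0.007 -0.04 0 0" --pt "0.8 0 0 0 0"

```text
time_s: 8.57
position: [0.4612, 0.0765, 0.3573]
tcp_rot: [0.788, -0.616, 0.001, -0.002]
ft_force: [-0.5, 0.1, -0.4]
width: 0.0685
```

```bash
python3 - <<'E'
from h import *
import pickle
C={n:cap(n,n+'5.png') for n in('wrist','side','top')}
pickle.dump(C,open('c5.pkl','wb'))
s=sensors.read_state();print(s['position'],s['qpos'],s['width'],s['time_s'],C['wrist']['eye'])
a=cv2.imread('pics/side5.png')[215:315,260:370]; cv2.imwrite('pics/s5.png',cv2.resize(a,None,fx=6,fy=6,interpolation=cv2.INTER_CUBIC))
a=cv2.imread('pics/top5.png')[210:300,270:370]; cv2.imwrite('pics/t5.png',cv2.resize(a,None,fx=6,fy=6,interpolation=cv2.INTER_CUBIC))
E
```

```text
[0.46099484 0.07885311 0.35617779] [ 5.05676372e-01  8.32072953e-02  2.11332496e-01 -2.19484486e-04
 -1.69698490e+00 -2.59601228e-01] 0.0686120477620931 8.725 [0.47663617 0.01232892 0.50079782]
```

View pics/wrist5.png

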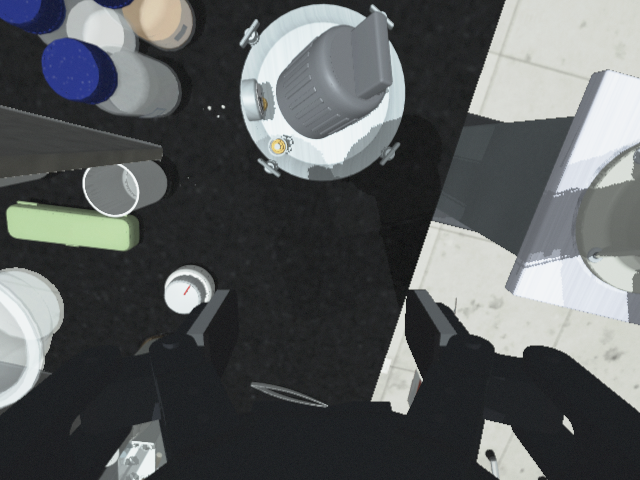

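View pics/s5.png

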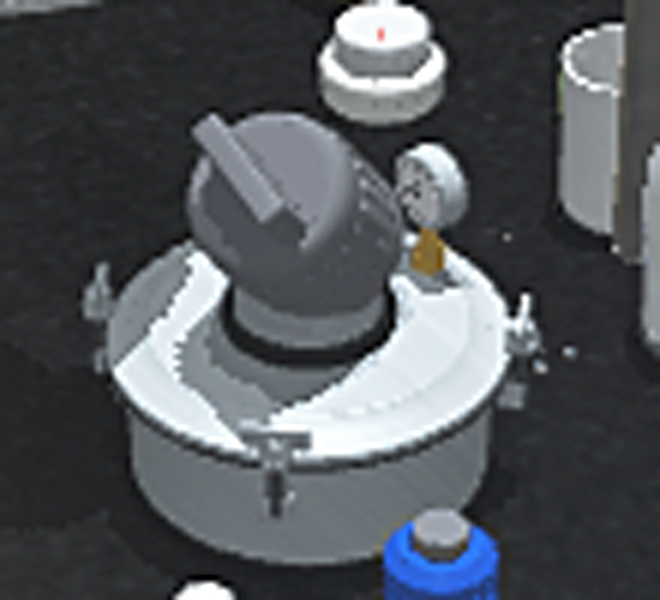

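View pics/t5.png

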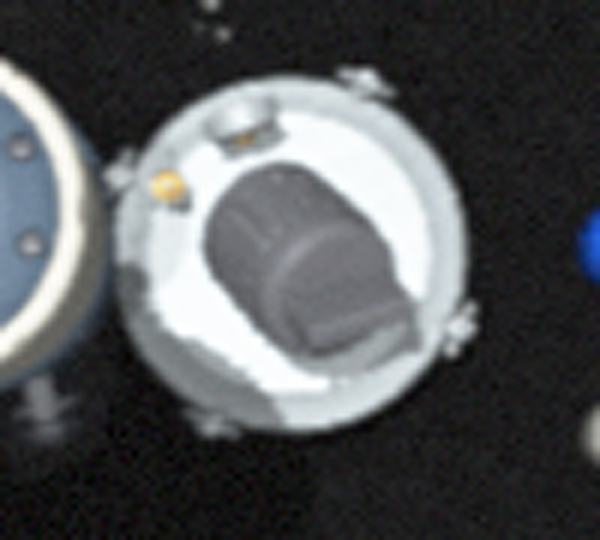

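```bash
python3 - <<'E'
import cv2
a=cv2.imread('pics/wrist5.png')[0:190,230:420]; cv2.imwrite('pics/w5.png',cv2.resize(a,None,fx=3.15,fy=3.15,interpolation=cv2.INTER_CUBIC))
E
```

```text
(no output)
```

View pics/w5.png

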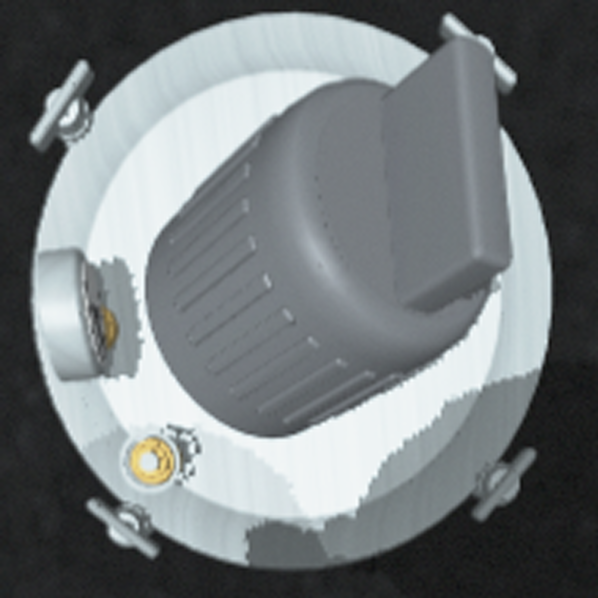

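```bash
python3 - <<'E'
from h import *
import pickle
C=pickle.load(open('c5.pkl','rb'));w,s,t=C['wrist'],C['side'],C['top']
W=lambda x,y:(x/3.15+230,y/3.15); S=lambda x,y:(x/6+260,y/6+215); T=lambda x,y:(x/6+270,y/6+210)
A=two(ray(w,*W(494,256)),ray(s,*S(205,122)));B=two(ray(w,*W(475,40)),ray(s,*S(275,212)))
print(A,B,np.linalg.norm(A[0]-B[0]))
for P in(A,B): q=proj(t,P[0]); print((q[0]-270)*6,(q[1]-210)*6)
# cap top disc centre-ish, and bar base
D=two(ray(w,*W(405,300)),ray(s,*S(300,245)));print(D)
E
```

```text
(array([ 0.44147384, -0.04175823,  0.19821728]), np.float64(0.0047046113955487474)) (array([ 0.45795911, -0.0910055 ,  0.18095712]), np.float64(0.004494390400399624)) 0.05472632387152236
312.54293426794766 331.0626933628421
414.32175225858157 296.968934202519
(array([ 0.46867008, -0.03965458,  0.12858881]), np.float64(0.03211553044921418))
```

The cap leans about 40° toward -x,-y, with its bar top centre near (0.450,-0.066,0.190). I'll push the bar back upright with closed fingers from the -x side so the cap drops back over the coupler.

Call:
step_arm --pt "0 -0.014 -0.038 0 0" --pt "0 -0.014 -0.038 0 0" --pt "0 -0.014 -0.038 0 0" --pt "0 -0.014 -0.035 0 0" --pt "0 -0.005 0 0 0" --pt "0 0 0 -0.05 0" --pt "0 0 0 -0.05 0" --pt "0 0 0 -0.05 0" --pt "0 0 0 -0.034 0" --pt "0 0 0 0 0" --pt "0 0 0 0 0"

```text
time_s: 10.1
position: [0.4013, -0.07, 0.173]
tcp_rot: [0.789, -0.614, 0.001, -0.001]
ft_force: [0.3, -0.3, 0.6]
width: -0.0
```

```bash
cat > look.py <<'E'
from h import *
import sys
k=sys.argv[1]
cap('side','side%s.png'%k)
x0,y0,x1,y1=[int(v) for v in sys.argv[2].split(',')] if len(sys.argv)>2 else (245,185,365,310)
f=min(780/(x1-x0),590/(y1-y0))
a=cv2.imread('pics/side%s.png'%k)[y0:y1,x0:x1]; cv2.imwrite('pics/s%s.png'%k,cv2.resize(a,None,fx=f,fy=f,interpolation=cv2.INTER_CUBIC))
s=sensors.read_state();print('f',f,s['position'],s['width'],s['ft_force'],s['ft_torque'],s['time_s'])
E
python3 look.py 6
```

```text
f 4.72 [ 0.40151986 -0.0699824   0.17322562] -0.0002904905226624952 [-0.13206628 -0.57360643  0.49840812] [0.02766945 0.0281365  0.02621507] 10.15
```

View pics/s6.png

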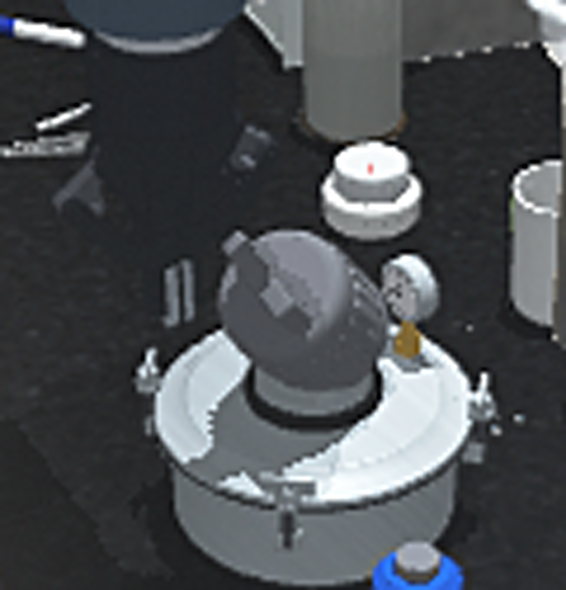

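The closed fingers, at (178,295) in the crop, are in front of the bar and clear of it. I'll push slowly in +x with a little +y.

Call:
step_arm --pt "0 0.008 0 0 0" --pt "0 0.008 0.002 0 0" --pt "0 0.008 0.004 0 0" --pt "0 0.006 0.003 0 0" --pt "0 0.006 0.003 0 0" --pt "0 0 0 0 0"

```text
time_s: 10.9
position: [0.4364, -0.0582, 0.1711]
tcp_rot: [0.789, -0.615, -0.0, 0.0]
ft_force: [-0.5, -1.2, 0.3]
width: 0.0
```

```bash
python3 look.py 7
```

```text
f 4.72 [ 0.43612117 -0.05836923  0.17116387] 0.0003476079401110437 [ 0.04878835 -0.48179883  0.19271004] [ 0.01170633 -0.04074832 -0.01163816] 10.95
```

View pics/s7.png

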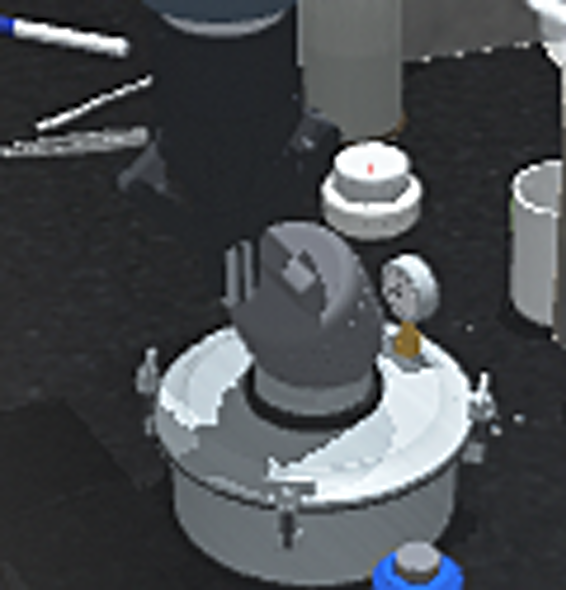

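That's working: the cap is rotating toward upright. I'll continue.

Call:
step_arm --pt "0 0.006 0.003 0 0" --pt "0 0.006 0.003 0 0" --pt "0 0.005 0.002 0 0" --pt "0 0 0 0 0" --pt "0 0 0 0 0"

```text
time_s: 11.58
position: [0.4532, -0.0506, 0.1713]
tcp_rot: [0.789, -0.615, 0.0, -0.0]
ft_force: [-1.7, -1.4, 0.5]
width: -0.0001
```

```bash
python3 look.py 8
```

```text
f 4.72 [ 0.4531134  -0.05058667  0.17134066] -0.00013859056835883668 [ 0.06965    -0.88833214  0.47398843] [-0.36148183  0.39335269  0.05291572] 11.625
```

View pics/s8.png

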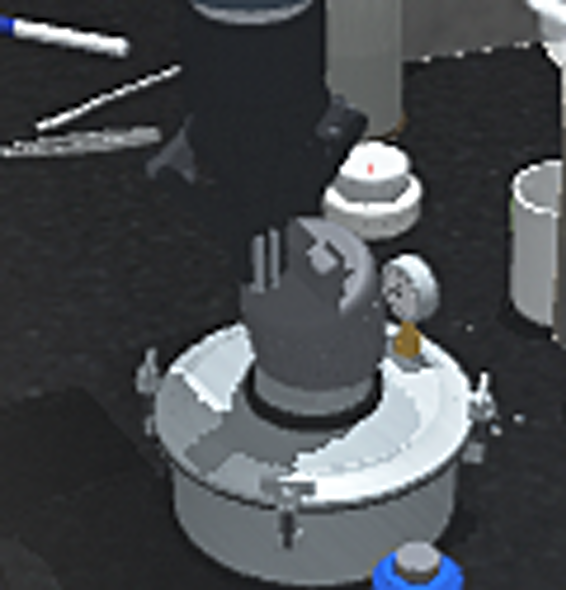

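Call:
step_arm --pt "0 -0.02 -0.01 0 0" --pt "0 -0.01 -0.04 0 0" --pt "0 0 -0.04 0 0" --pt "0 0.03 -0.005 0 0" --pt "0 0.025 0 0 0" --pt "0 0 0 0 0" --pt "0 0 0 0 0"

```text
time_s: 12.5
position: [0.4778, -0.1453, 0.1711]
tcp_rot: [0.789, -0.615, -0.0, -0.0]
ft_force: [-0.7, 0.4, -0.6]
width: 0.0
```

```bash
python3 look.py 9; python3 - <<'E'
from h import *
import pickle
C={n:cap(n,n+'9.png') for n in('wrist','top')}; pickle.dump(C,open('c9.pkl','wb'))
a=cv2.imread('pics/top9.png')[210:300,270:370]; cv2.imwrite('pics/t9.png',cv2.resize(a,None,fx=6,fy=6,interpolation=cv2.INTER_CUBIC))
E
```

```text
f 4.72 [ 0.47766177 -0.14533274  0.17129197] -0.0003619113484235757 [-0.21083257  1.10441212  0.34919321] [-0.01974814 -0.03059632  0.01410066] 12.55
```

View pics/s9.png

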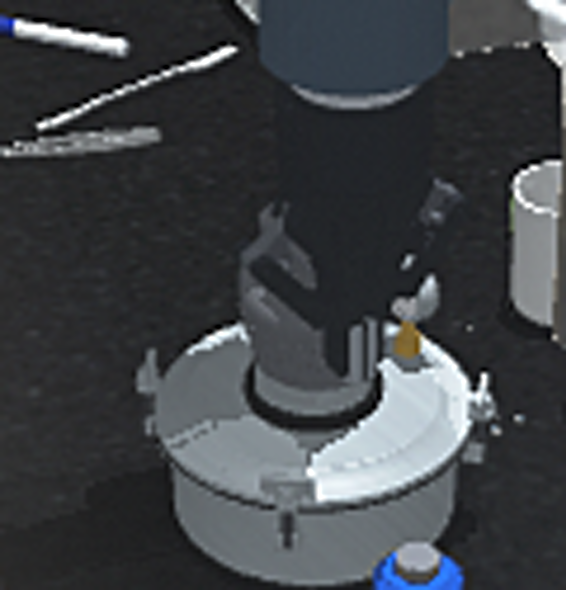

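View pics/t9.png

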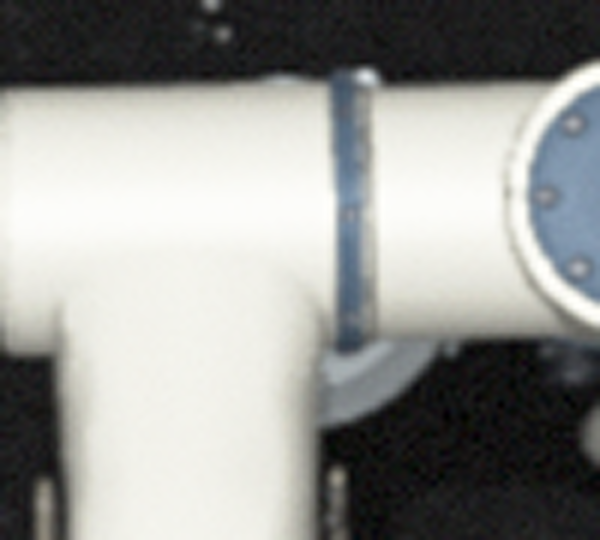

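View pics/wrist9.png

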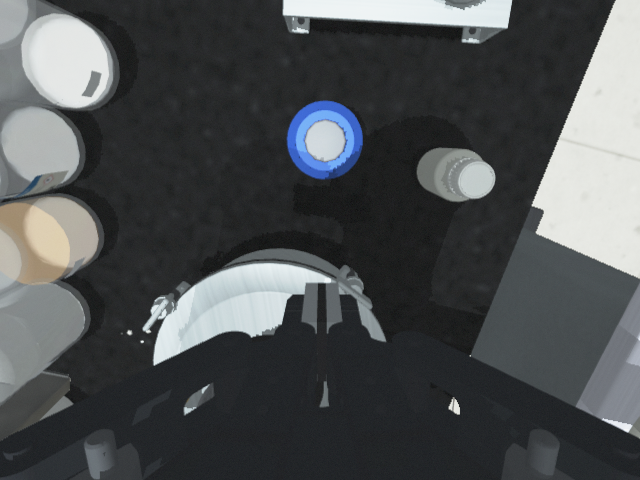

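Call:
step_arm --pt "0 0 0.01 0 0" --pt "0 0 0.01 0 0" --pt "0 0 0.01 0 0" --pt "0 0 0.006 0 0" --pt "0 0 0.006 0 0" --pt "0 0 0 0 0"

```text
time_s: 13.4
position: [0.4781, -0.1032, 0.1713]
tcp_rot: [0.789, -0.615, 0.0, -0.0]
ft_force: [-0.5, -0.3, 0.0]
width: 0.0004
```

```bash
python3 look.py 10
```

```text
f 4.72 [ 0.47804442 -0.10339145  0.17129847] -0.00031429397460731916 [ 0.27143249 -0.18388625 -0.29201531] [ 0.04774981 -0.02882005  0.00759521] 13.45
```

View pics/s10.png

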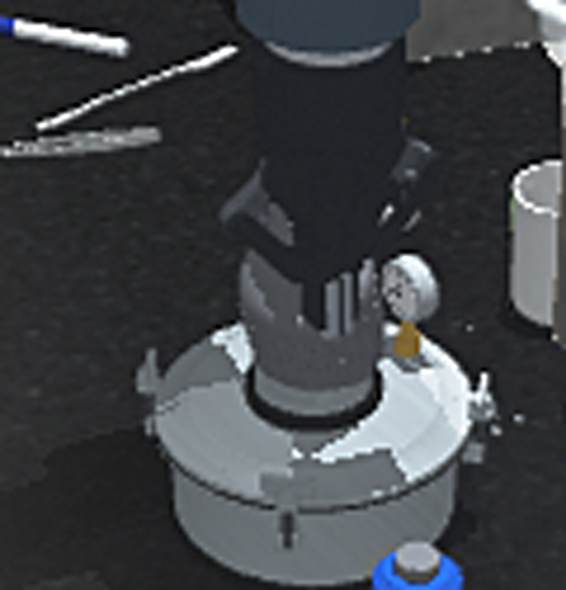

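Call:
step_arm --pt "0 0 0.006 0 0" --pt "0 0 0.006 0 0" --pt "0 0 0.006 0 0" --pt "0 0 0.006 0 0" --pt "0 0 0 0 0"

```text
time_s: 14.08
position: [0.4786, -0.0814, 0.173]
tcp_rot: [0.789, -0.615, 0.002, 0.001]
ft_force: [-0.5, -8.7, 5.4]
width: 0.0001
```

```bash
python3 look.py 11
```

```text
f 4.72 [ 0.47859627 -0.0813288   0.17294222] -0.00023608755610291012 [-0.91770516 -7.60957065  5.4375583 ] [-2.54354721  0.19703338 -0.07585667] 14.125
```

View pics/s11.png

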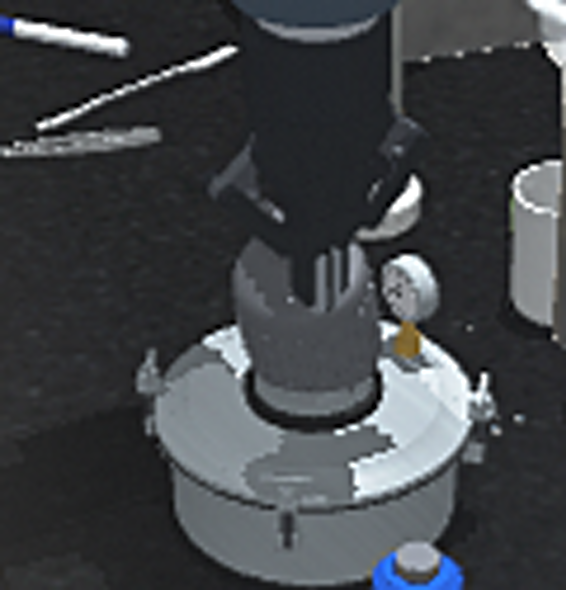

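Call:
step_arm --pt "0 0 -0.006 0 0" --pt "0 0 -0.02 0.03 0" --pt "0 0 -0.02 0.05 0" --pt "0.3 -0.02 0.05 0.06 0" --pt "0.6 -0.02 0.06 0.04 0" --pt "0.8 0 0.06 0 0" --pt "0.8 0 0.05 0 0" --pt "0.8 0 0 0 0"

```text
time_s: 15.12
position: [0.4453, 0.0766, 0.3303]
tcp_rot: [0.79, -0.613, -0.001, 0.0]
ft_force: [-0.8, -0.9, 0.7]
width: 0.0683
```

```bash
python3 look.py 12; python3 - <<'E'
from h import *
import pickle
C={n:cap(n,n+'12.png') for n in('wrist','top','side')}; pickle.dump(C,open('c12.pkl','wb'))
a=cv2.imread('pics/top12.png')[210:300,270:370]; cv2.imwrite('pics/t12.png',cv2.resize(a,None,fx=6,fy=6,interpolation=cv2.INTER_CUBIC))
E
```

```text
f 4.72 [0.44541102 0.07507984 0.33058586] 0.06836107391063956 [ 0.5779627  -0.73486456  0.4239802 ] [-0.09440289 -0.01453119  0.02039011] 15.175
```

View pics/s12.png

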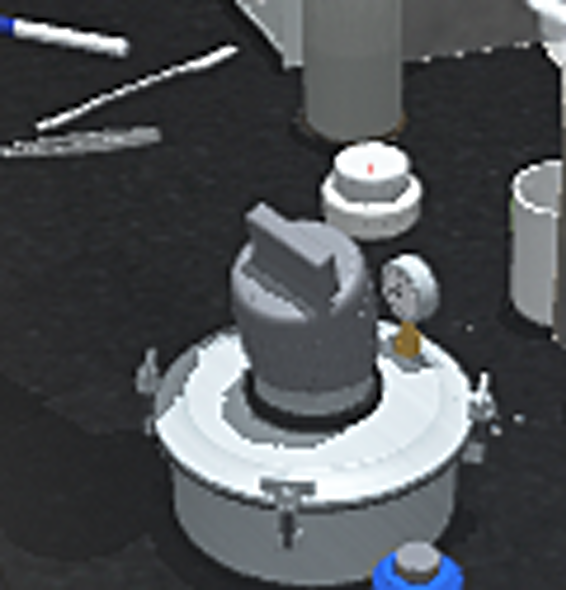

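View pics/t12.png

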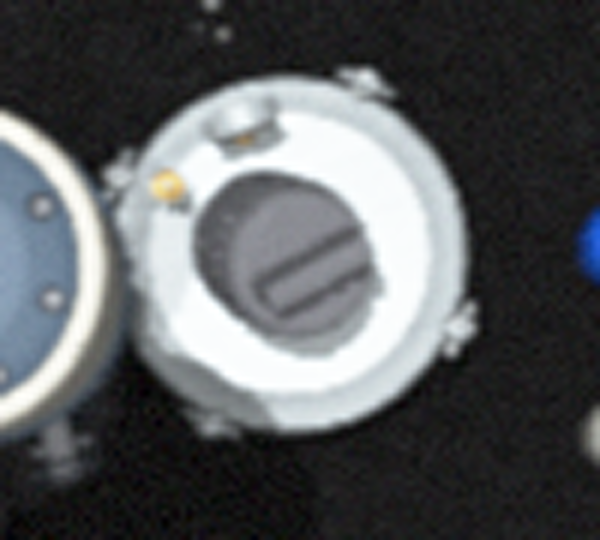

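View pics/wrist12.png

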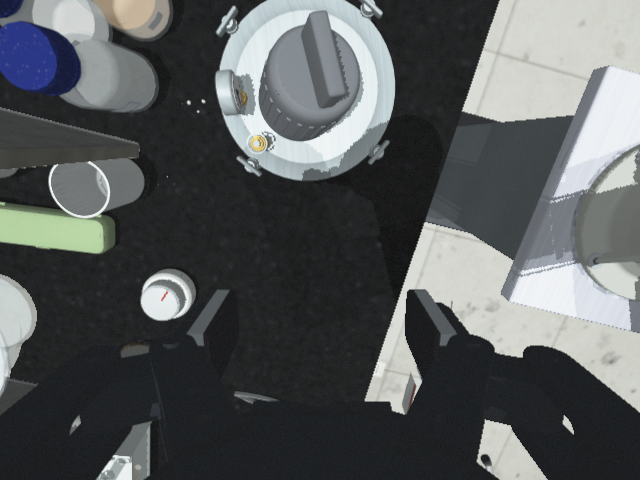

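```bash
python3 - <<'E'
import cv2
a=cv2.imread('pics/wrist12.png')[0:190,215:405]; cv2.imwrite('pics/w12.png',cv2.resize(a,None,fx=3.15,fy=3.15,interpolation=cv2.INTER_CUBIC))
E
```

```text
(no output)
```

View pics/w12.png

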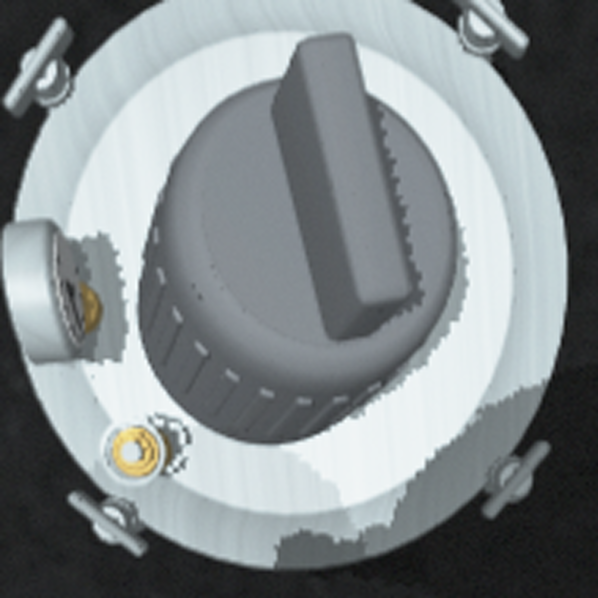

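```bash
python3 - <<'E'
from h import *
import pickle
C=pickle.load(open('c12.pkl','rb'));w,s,t=C['wrist'],C['side'],C['top']
W=lambda x,y:(x/3.15+215,y/3.15); S=lambda x,y:(x/4.72+245,y/4.72+185); T=lambda x,y:(x/6+270,y/6+210)
for (a,b) in (((385,297),(258,210)),((328,42),(331,260))):
    P=two(ray(w,*W(*a)),ray(s,*S(*b))); q=proj(t,P[0]); print(P,(q[0]-270)*6,(q[1]-210)*6)
for z in(.18,.19,.2,.21):
    A=onz(w,*W(385,297),z);B=onz(w,*W(328,42),z); print(z,A,B,np.linalg.norm(A-B),np.degrees(np.arctan2(*(A-B)[1::-1])),(A+B)/2)
# the rim circle check
print(proj(w,(.484,-.032,.07)))
E
```

```text
(array([ 0.46096168, -0.0217403 ,  0.19980601]), np.float64(0.005385185132565562)) 269.9095597558786 289.89719104581013
(array([ 0.48707679, -0.06992396,  0.19197736]), np.float64(0.006914449655049149)) 370.6843395213858 235.10480263656217
0.18 [ 0.45808997 -0.02341188  0.18      ] [ 0.48460667 -0.07251769  0.18      ] 0.055807839821095585 118.36865226791525 [ 0.47134832 -0.04796479  0.18      ]
0.19 [ 0.45822103 -0.02223737  0.19      ] [ 0.48383591 -0.06967311  0.19      ] 0.05390984648256823 118.36865226791525 [ 0.47102847 -0.04595524  0.19      ]
0.2 [ 0.45835208 -0.02106285  0.2       ] [ 0.48306514 -0.06682853  0.2       ] 0.05201185314404091 118.3686522679152 [ 0.47070861 -0.04394569  0.2       ]
0.21 [ 0.45848313 -0.01988834  0.21      ] [ 0.48229438 -0.06398396  0.21      ] 0.050113859805513576 118.36865226791525 [ 0.47038875 -0.04193615  0.21      ]
(np.float64(310.65112446033754), np.float64(91.65245413955961))
```

Call:
step_arm --pt "0.8 0.01 -0.04 0 7" --pt "0.8 0.01 -0.04 0 7" --pt "0.8 0.009 -0.039 0 0" --pt "0.8 0 0 -0.05 0" --pt "0.8 0 0 -0.05 0" --pt "0.8 0 0 -0.04 0" --pt "0.8 0 0 -0.016 0" --pt "0.8 0 0 0 0"

```text
time_s: 16.32
position: [0.4742, -0.0467, 0.1746]
tcp_rot: [0.857, -0.515, -0.001, 0.001]
ft_force: [-0.2, 0.2, 0.6]
width: 0.0684
```

```bash
python3 look.py 13
```

```text
f 4.72 [ 0.47466348 -0.04659254  0.1754994 ] 0.06827388179090116 [-0.28403943 -0.60622941  0.10091304] [-0.00445302  0.00603451  0.01788038] 16.375
```

View pics/s13.png

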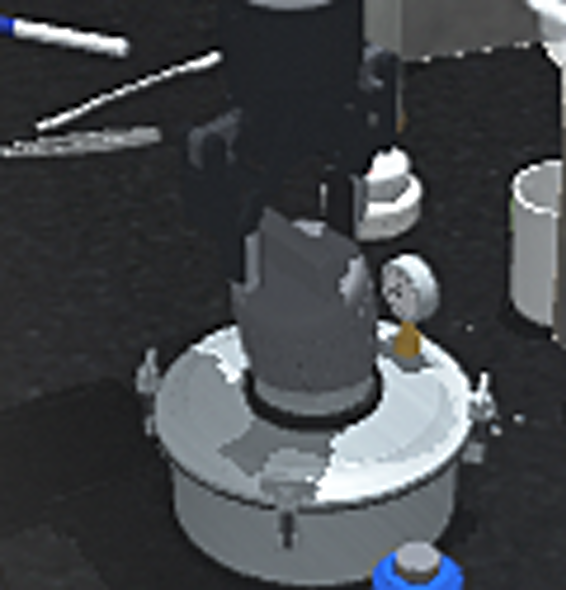

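The fingers straddle the bar, at (255,260) and (360,205) in the crop. I'll close gently.

Call:
step_arm --pt "0.4 0 0 0 0" --pt "0.2 0 0 0 0" --pt "0 0 0 0 0" --pt "0 0 0 0 0" --pt "0 0 0 0 0" --squeeze 40

```text
time_s: 17.0
position: [0.4768, -0.0449, 0.1764]
tcp_rot: [0.858, -0.514, 0.002, -0.002]
ft_force: [5.0, 3.2, 2.9]
width: 0.0171
```

```bash
python3 look.py 14
```

```text
f 4.72 [ 0.4767752  -0.04491977  0.17635748] 0.01688843287818607 [4.59232144 2.87117906 2.18391313] [ 1.22613817 -2.07364344 -0.00452521] 17.05
```

View pics/s14.png

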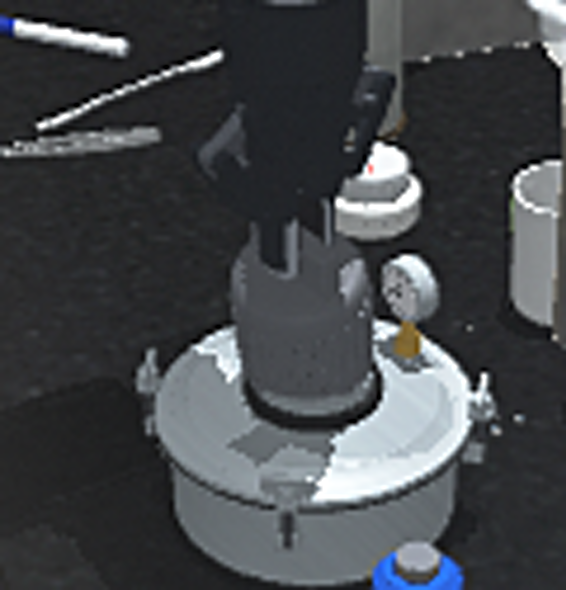

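Call:
step_arm --pt "0 0.004 0.004 0 0" --pt "0 0.004 0.005 0 0" --pt "0 0 0 0 0" --pt "0 0 0 0 0" --squeeze 60

```text
time_s: 17.55
position: [0.4843, -0.037, 0.1757]
tcp_rot: [0.858, -0.514, 0.001, -0.0]
ft_force: [7.2, -2.4, -0.7]
width: 0.0137
```

```bash
python3 look.py 15
```

```text
f 4.72 [ 0.48423903 -0.03700868  0.17564107] 0.013886612373610491 [ 6.34050557 -1.99241284 -1.35855979] [-0.42961479 -2.75616776 -0.12659963] 17.6
```

View pics/s15.png

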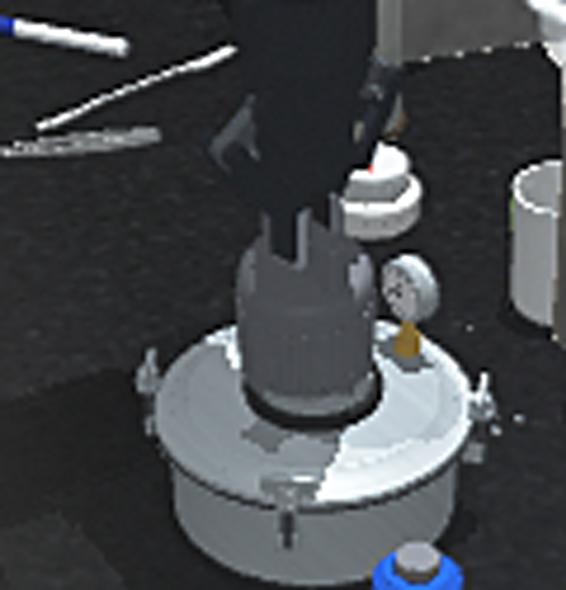

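The width is 13.9 mm, so the bar sits flush in the pads. I'll lift slowly with a firmer squeeze, checking part way.

Call:
step_arm --pt "0 0.002 0 0.006 0" --pt "0 0.001 0 0.01 0" --pt "0 0 0 0.012 0" --pt "0 0 0 0.012 0" --pt "0 0 0 0 0" --squeeze 90

```text
time_s: 18.23
position: [0.4823, -0.0359, 0.2031]
tcp_rot: [0.857, -0.516, -0.008, 0.004]
ft_force: [19.4, -7.3, -57.4]
width: 0.0117
```

```bash
python3 look.py 16
```

```text
f 4.72 [ 0.48228493 -0.03587125  0.20308183] 0.011718836345252719 [ 20.15926762  -7.60799837 -58.25085482] [-2.38388788 -8.28051883  0.13695163] 18.275
```

View pics/s16.png

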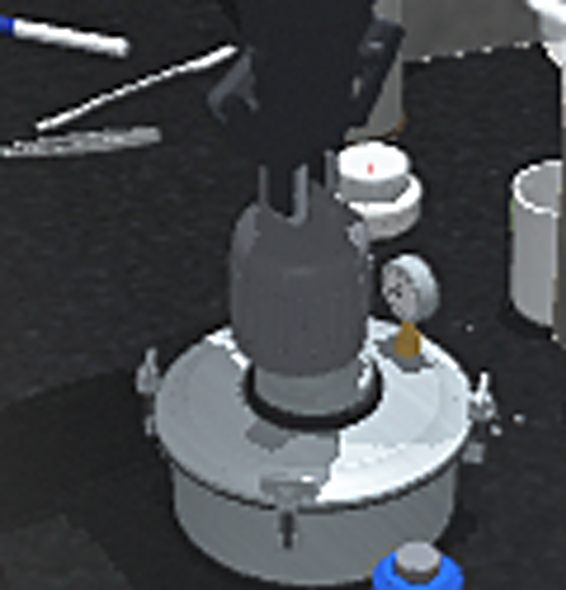

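The lift met -57 N with the rim about 37 mm above the lid, right at the sleeve's lower edge. The cap's inner lugs are catching under the sleeve because the cap is off-centre, which explains the first slip too. I'll lower it, turn back into the 66–97° window, seat it and recentre.

Call:
step_arm --pt "0 0 0 -0.012 0" --pt "0 0 0 -0.01 0" --pt "0 0 0 0 0" --squeeze 60

```text
time_s: 18.65
position: [0.4848, -0.0368, 0.1928]
tcp_rot: [0.858, -0.514, -0.001, 0.001]
ft_force: [0.1, -0.7, -1.1]
width: 0.012
```

Call:
step_arm --pt "0 0 0 0 -7" --pt "0 0 0 0 -7" --pt "0 0 0 0 0"

```text
time_s: 19.02
position: [0.4858, -0.0366, 0.1942]
tcp_rot: [0.789, -0.614, 0.0, -0.0]
ft_force: [-0.7, 0.3, -0.8]
width: 0.0116
```

```bash
python3 look.py 17;  python3 - <<'E'
from h import *
import pickle
C={n:cap(n,n+'17.png') for n in('wrist','side')}; pickle.dump(C,open('c17.pkl','wb'))
E
```

```text
f 4.72 [ 0.48585836 -0.0365953   0.19404514] 0.012028616946940901 [-0.34392998  0.13318312 -1.81444343] [0.04198595 0.03652269 0.07137642] 19.075
```

View pics/s17.png

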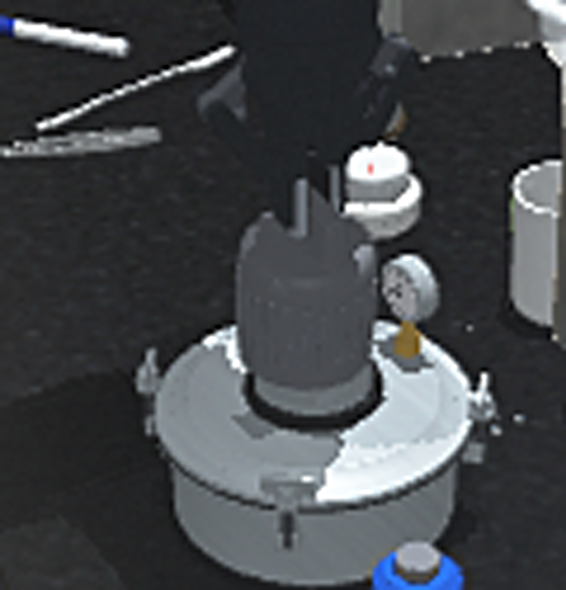

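View pics/wrist17.png

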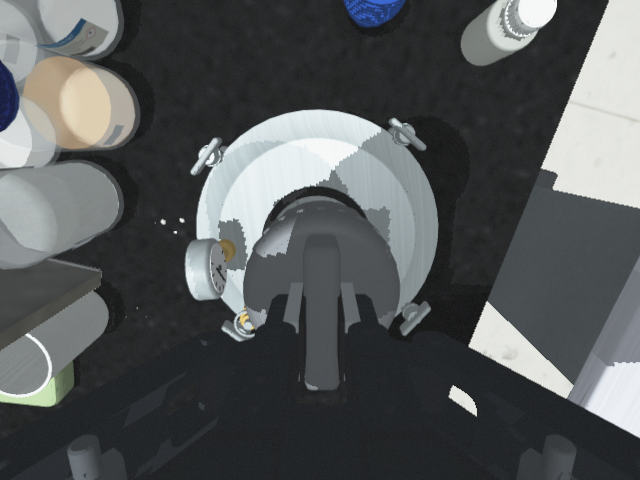

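```bash
python3 - <<'E'
from h import *
import pickle
C=pickle.load(open('c17.pkl','rb'));w,s=C['wrist'],C['side']
a=w['img'][100:400,190:450];cv2.imwrite('pics/w17.png',cv2.cvtColor(cv2.resize(a,None,fx=2,fy=2,interpolation=cv2.INTER_CUBIC),cv2.COLOR_RGB2BGR))
for z in(.205,.21,.215,.22):
    A=onz(w,322,235,z);B=onz(w,323,389,z);print(z,A,B,np.linalg.norm(A-B),(A+B)/2)
# rim & where axis projects
g=cv2.cvtColor(w['img'],cv2.COLOR_RGB2GRAY)
print(proj(w,(.484,-.032,.07)),proj(w,(.484,-.032,.08)),w['eye'])
E
```

```text
0.205 [ 0.49336038 -0.0668305   0.205     ] [ 0.47620534 -0.00106032  0.205     ] 0.06797066778175469 [ 0.48478286 -0.03394541  0.205     ]
0.21 [ 0.49368465 -0.06810177  0.21      ] [ 0.47717678 -0.00481275  0.21      ] 0.06540649357124195 [ 0.48543071 -0.03645726  0.21      ]
0.215 [ 0.49400892 -0.06937304  0.215     ] [ 0.47814822 -0.00856519  0.215     ] 0.06284231936072919 [ 0.48607857 -0.03896911  0.215     ]
0.22 [ 0.49433319 -0.07064431  0.22      ] [ 0.47911966 -0.01231762  0.22      ] 0.0602781451502164 [ 0.48672642 -0.04148097  0.22      ]
(np.float64(322.6062516929123), np.float64(235.81227611141728)) (np.float64(322.63128261647506), np.float64(239.2945493375429)) [ 0.50195611 -0.10052916  0.3375391 ]
```

View pics/w17.png

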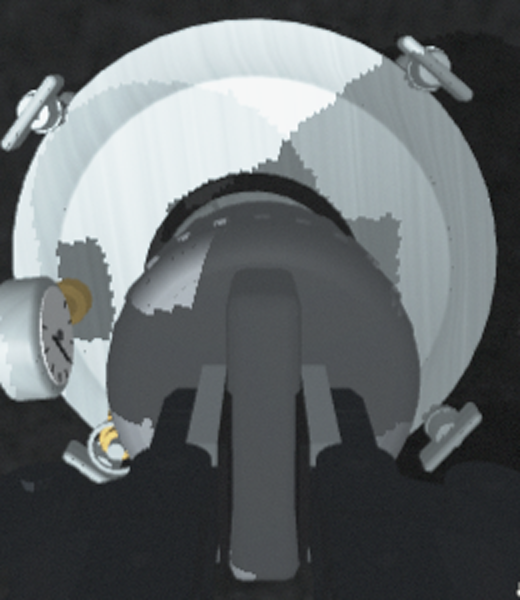

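The wrist view shows the bar tilted about the jaw axis, with its -y end lower, so the cap leans about 12°. I'll lower it onto the seal with a light grip so it levels itself.

Call:
step_arm --pt "0 -0.001 0.002 -0.006 0" --pt "0 0 0.002 -0.006 0" --pt "0 0 0.002 -0.006 0" --pt "0 0 0.002 -0.005 0" --pt "0 0 0 0 0" --squeeze 20

```text
time_s: 19.8
position: [0.4874, -0.0308, 0.1727]
tcp_rot: [0.789, -0.614, 0.004, 0.0]
ft_force: [3.7, -7.8, 11.4]
width: 0.0117
```

```bash
python3 look.py 18
```

```text
f 4.72 [ 0.48752967 -0.03066626  0.17280105] 0.012109528538737327 [ 4.47440994 -8.98952073  7.07888367] [-2.79112755 -1.37964025 -0.04215262] 19.85
```

View pics/s18.png

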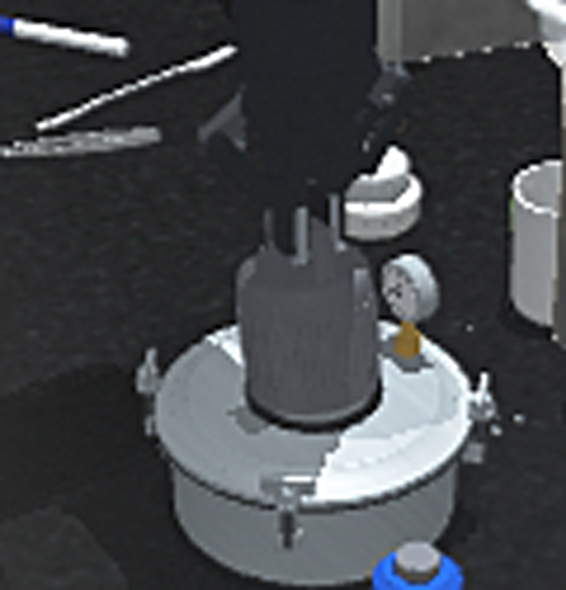

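The cap is now seated and upright. I'll release it, rise a little and look from the wrist.

Call:
step_arm --pt "0.4 0 0 0 0" --pt "0.6 0 0 0 0" --pt "0.6 0 0 0.03 0" --pt "0.6 0 -0.02 0.05 0" --pt "0.6 0 0 0.045 0" --pt "0.6 0 0 0 0" --pt "0.6 0 0 0 0"

```text
time_s: 20.72
position: [0.4844, -0.0481, 0.2942]
tcp_rot: [0.789, -0.615, -0.001, 0.0]
ft_force: [-0.6, -0.4, -1.0]
width: 0.0513
```

```bash
python3 look.py 19;  python3 - <<'E'
from h import *
import pickle
C={n:cap(n,n+'19.png') for n in('wrist','side')}; pickle.dump(C,open('c19.pkl','wb'))
w=C['wrist']; print(proj(w,(.484,-.032,.07)),proj(w,(.484,-.032,.191)),w['eye'])
a=w['img'][130:370,190:450];cv2.imwrite('pics/w19.png',cv2.cvtColor(cv2.resize(a,None,fx=2.5,fy=2.5,interpolation=cv2.INTER_CUBIC),cv2.COLOR_RGB2BGR))
E
```

```text
f 4.72 [ 0.48420119 -0.04823765  0.29375074] 0.051357183711252606 [ 0.41695913 -0.05281012 -1.70373777] [0.00886036 0.00189527 0.05542558] 20.775
(np.float64(317.3357935463373), np.float64(221.05943186619174)) (np.float64(315.9018470078329), np.float64(258.03921160169386)) [ 0.50070575 -0.11222074  0.43717791]
```

View pics/s19.png

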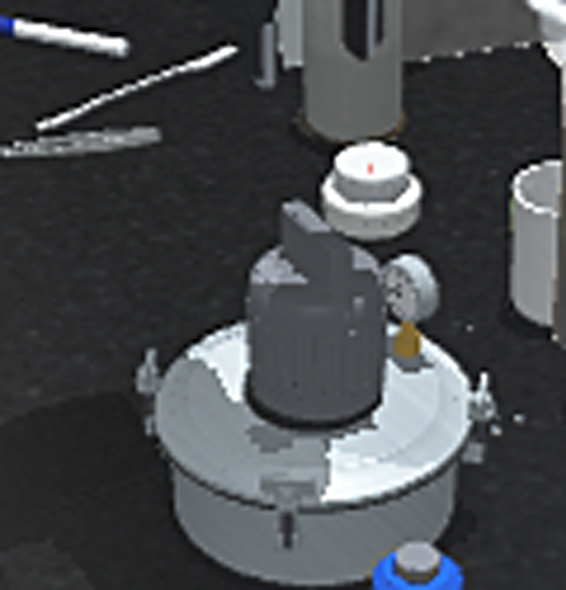

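View pics/w19.png

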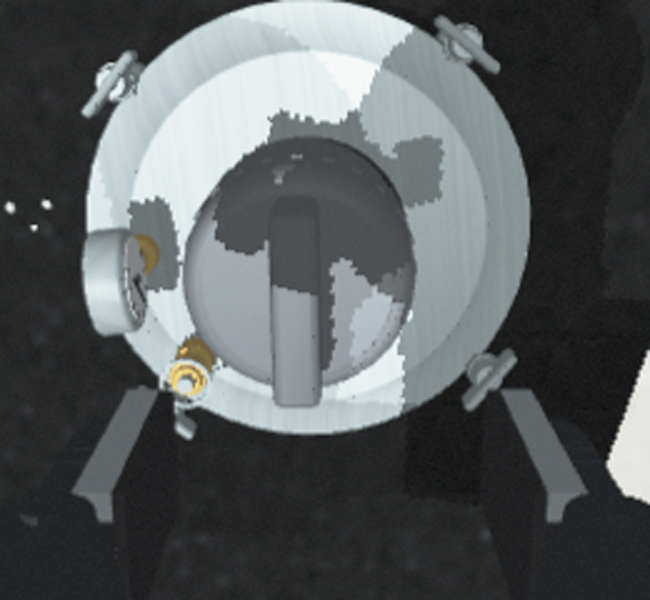

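The cap is upright, and its bar centre in the crop is about (297,310). It sits roughly 2 mm in +x of the vessel axis, and my best axis estimate from contacts and the top camera is (0.486,-0.0315). I'll regrip lower on the bar.

Call:
step_arm --pt "0.6 0.002 0.0165 -0.04 0" --pt "0.6 0.001 0 -0.05 0" --pt "0.6 0 0 -0.028 0" --pt "0.6 0 0 -0.01 0" --pt "0.6 0 0 0 0" --pt "0.2 0 0 0 0" --pt "0 0 0 0 0" --pt "0 0 0 0 0" --pt "0 0 0 0 0" --squeeze 80

```text
time_s: 22.0
position: [0.4885, -0.0321, 0.1681]
tcp_rot: [0.789, -0.615, 0.001, -0.001]
ft_force: [0.5, 0.1, 4.1]
width: 0.0126
```

Call:
step_arm --pt "0 0 0 0.006 0" --pt "0 -0.001 0 0.008 0" --pt "0 -0.0015 0 0.008 0" --pt "0 0 0 0 0"

```text
time_s: 22.5
position: [0.4856, -0.0321, 0.1901]
tcp_rot: [0.789, -0.615, 0.001, -0.001]
ft_force: [-0.0, -0.1, -1.3]
width: 0.0126
```

```bash
python3 look.py 20;  python3 - <<'E'
from h import *
import pickle
C={n:cap(n,n+'20.png') for n in('wrist',)}; pickle.dump(C,open('c20.pkl','wb'))
w=C['wrist']; print(proj(w,(.486,-.0315,.07)),proj(w,(.486,-.0315,.191)),w['eye'])
a=w['img'][100:400,190:450];cv2.imwrite('pics/w20.png',cv2.cvtColor(cv2.resize(a,None,fx=2,fy=2,interpolation=cv2.INTER_CUBIC),cv2.COLOR_RGB2BGR))
E
```

```text
f 4.72 [ 0.48535577 -0.03209512  0.18949073] 0.012981266829386138 [-0.06500411 -0.09441358 -1.50862564] [0.00040037 0.0364572  0.00343372] 22.55
(np.float64(320.6263905456315), np.float64(231.46034563765443)) (np.float64(319.8033691832507), np.float64(301.0737831081639)) [ 0.50136793 -0.09605294  0.33298822]
```

View pics/s20.png

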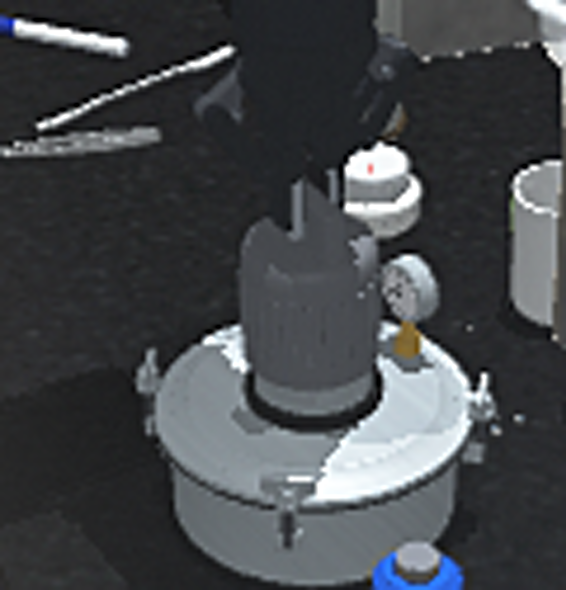

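View pics/w20.png

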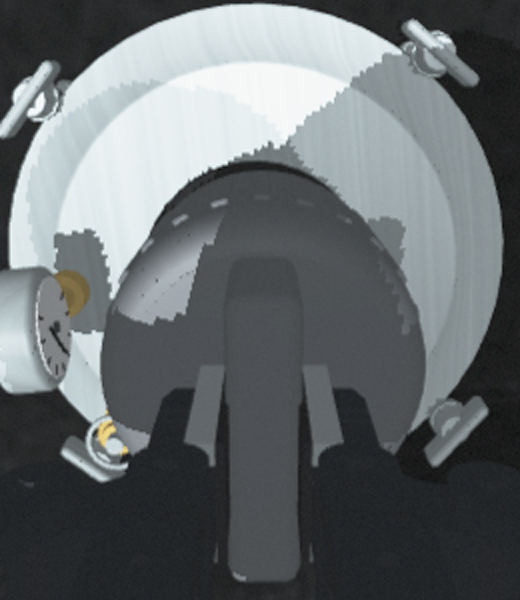

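Call:
step_arm --pt "0 0.001 0 0.004 0" --pt "0 0 0 0.004 0" --pt "0 0 0 0.003 0" --pt "0 0 0 0.003 0"

```text
time_s: 23.1
position: [0.4863, -0.0321, 0.2034]
tcp_rot: [0.789, -0.615, 0.0, -0.0]
ft_force: [-0.8, 0.4, -0.9]
width: 0.0125
```

Call:
step_arm --pt "0 0 0 0.003 0" --pt "0 0 0 0.003 0" --pt "0 0 0 0.003 0" --pt "0 0 0 0.003 0"

```text
time_s: 23.6
position: [0.4863, -0.0321, 0.2154]
tcp_rot: [0.789, -0.615, -0.0, 0.0]
ft_force: [-0.2, -0.2, -1.2]
width: 0.0128
```

Call:
step_arm --pt "0 0 0 0.005 0" --pt "0 0 0 0.006 0" --pt "0 0 0 0.007 0" --pt "0 0 0 0.008 0" --pt "0 0 0 0.01 0"

```text
time_s: 24.22
position: [0.4863, -0.0321, 0.2518]
tcp_rot: [0.789, -0.615, -0.0, 0.0]
ft_force: [-0.4, -0.2, -1.2]
width: 0.0124
```

The cap is free, with its rim at about 0.171 m and carrying only its own weight. I'll carry it to the clear spot.

Call:
step_arm --pt "0 0 0 0.015 0" --pt "0 -0.003 0.015 0 0" --pt "0 -0.006 0.03 0 0" --pt "0 -0.007 0.036 0 0" --pt "0 -0.007 0.036 0 0" --pt "0 -0.007 0.036 0 0" --pt "0 -0.007 0.036 0 0" --pt "0 -0.006 0.028 -0.01 0" --pt "0 -0.003 0.015 -0.025 0" --pt "0 0 0 -0.035 0" --pt "0 0 0 -0.035 0" --pt "0 0 0 -0.035 0" --pt "0 0 0 -0.025 0" --pt "0 0 0 -0.012 0" --pt "0 0 0 0 0"

```text
time_s: 26.1
position: [0.44, 0.2, 0.089]
tcp_rot: [0.789, -0.615, -0.0, 0.001]
ft_force: [0.0, -0.1, -0.8]
width: 0.0124
```

```bash
python3 look.py 21 200,170,340,300
```

```text
f 4.538461538461538 [0.44055958 0.20028994 0.0898001 ] 0.01227781134962205 [-0.09341007 -0.6832597  -0.4875706 ] [ 0.01603829 -0.04529169  0.06456025] 26.15
```

View pics/s21.png

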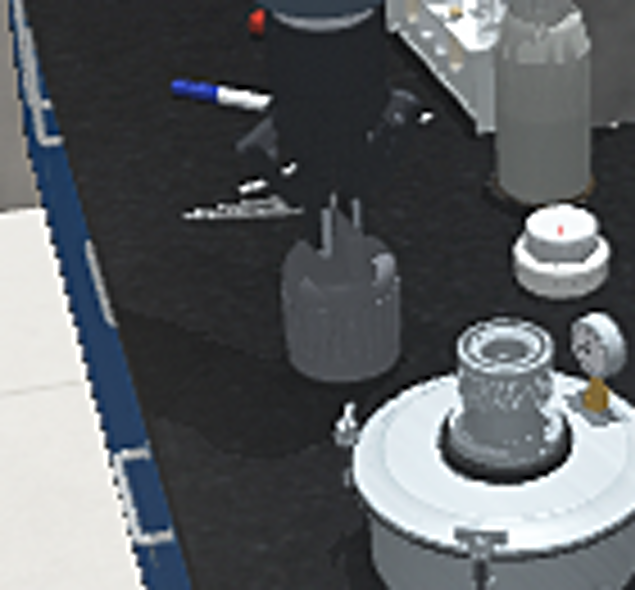

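Call:
step_arm --pt "0 0 0 -0.004 0" --pt "0 0 0 -0.003 0" --pt "0 0 0 -0.002 0" --pt "0 0 0 0 0"

```text
time_s: 26.65
position: [0.4405, 0.1999, 0.0804]
tcp_rot: [0.789, -0.615, 0.0, -0.0]
ft_force: [0.3, -1.1, 0.2]
width: 0.0124
```

Call:
step_arm --pt "0 0 0 -0.001 0" --pt "0 0 0 0 0" --squeeze 20

```text
time_s: 26.9
position: [0.4407, 0.2001, 0.08]
tcp_rot: [0.789, -0.615, 0.0, -0.0]
ft_force: [-1.6, -0.4, 5.0]
width: 0.0128
```

Call:
step_arm --pt "0.3 0 0 0 0" --pt "0.6 0 0 0 0" --pt "0.8 0 0 0.03 0" --pt "1 0 0 0.05 0" --pt "1 0 0 0.06 0" --pt "1 0.003 -0.015 0.04 -10.6" --pt "1 0.006 -0.03 0.02 -10.6" --pt "1 0.006 -0.03 0 -10.6" --pt "1 0.006 -0.03 0 -10.6" --pt "1 0.006 -0.03 0 -10.6" --pt "1 0.006 -0.03 0 -10.6" --pt "1 0.006 -0.03 0 -10.6" --pt "1 0.006 -0.036 0 -10.5" --pt "1 0 0 0 0" --pt "1 0 0 0 0"

```text
time_s: 28.78
position: [0.4852, -0.031, 0.279]
tcp_rot: [-0.169, 0.986, 0.0, -0.0]
ft_force: [-1.1, 0.4, -0.3]
width: 0.0856
```

```bash
python3 look.py 22 200,170,340,300;  python3 - <<'E'
from h import *
import pickle
C={n:cap(n,n+'22.png') for n in('wrist','side')}; pickle.dump(C,open('c22.pkl','wb'))
w=C['wrist']; print(w['eye'],sensors.read_state()['qpos'])
for z in(.07,.08,.15):print(proj(w,(.486,-.0315,z)))
a=w['img'][100:310,220:420];cv2.imwrite('pics/w22.png',cv2.cvtColor(cv2.resize(a,None,fx=2.8,fy=2.8,interpolation=cv2.INTER_CUBIC),cv2.COLOR_RGB2BGR))
E
```

```text
f 4.538461538461538 [ 0.48522601 -0.03066805  0.27907144] 0.0854605396946955 [ 0.66359304  0.902238   -0.21380746] [0.05336288 0.00496776 0.01088361] 28.825
[ 0.42170209 -0.05190746  0.42257174] [ 2.60412358e-01  1.17370265e-01  5.74275977e-02 -1.40184445e-04
 -1.51080680e+00 -1.49085767e+00]
(np.float64(318.553350051188), np.float64(210.64243267524063))
(np.float64(318.4928762310275), np.float64(212.60902219788323))
(np.float64(317.9532481802794), np.float64(230.157555892441))
```

View pics/s22.png

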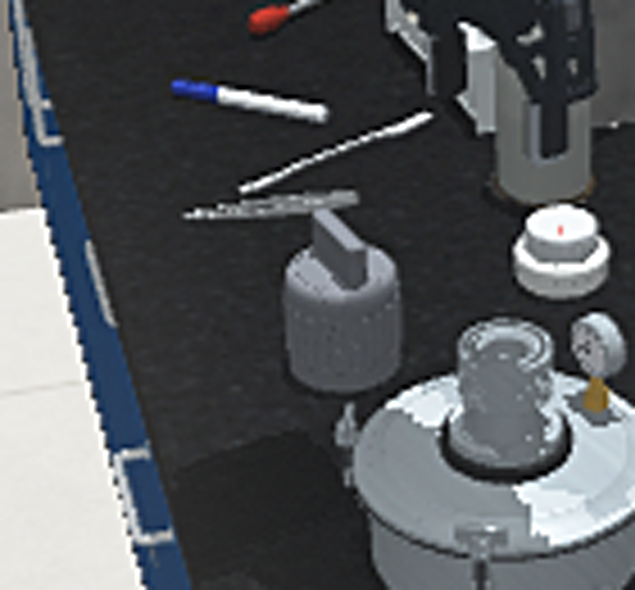

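View pics/w22.png

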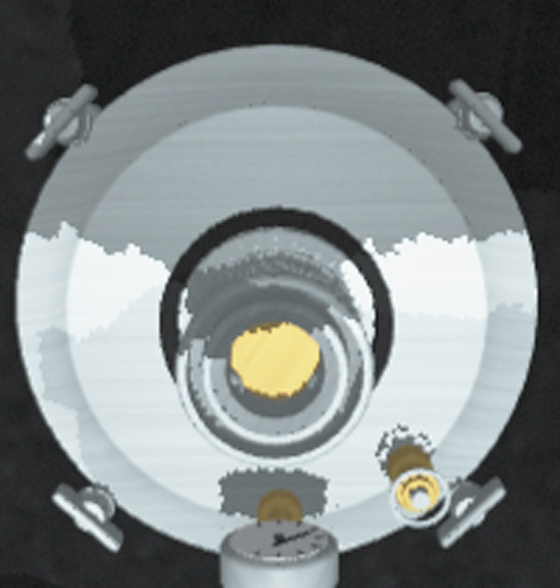

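The cap stands upright on the bench. The coupler mouth is at pixel (318,229), and the prediction for (0.486,-0.0315,0.15) was (318,230). I'll descend over the sleeve and grip it.

Call:
step_arm --pt "1 0.001 -0.001 -0.05 0" --pt "1 0 0 -0.05 0" --pt "1 0 0 -0.04 0" --pt "1 0 0 -0.026 0" --pt "1 0 0 0 0" --pt "0.7 0 0 0 0" --pt "0.5 0 0 0 0" --pt "0.5 0 0 0 0" --pt "0.4 0 0 0 0" --pt "0.4 0 0 0 0" --squeeze 50

```text
time_s: 30.18
position: [0.4878, -0.0327, 0.1154]
tcp_rot: [-0.169, 0.986, -0.001, 0.002]
ft_force: [0.4, -3.0, 4.8]
width: 0.0536
```

```bash
python3 look.py 23
```

```text
f 4.72 [ 0.48779315 -0.03269366  0.11540361] 0.0541119622510796 [-0.1403155  -3.59166087  4.55071213] [-0.8284061   0.04900917  0.01928991] 30.225
```

View pics/s23.png

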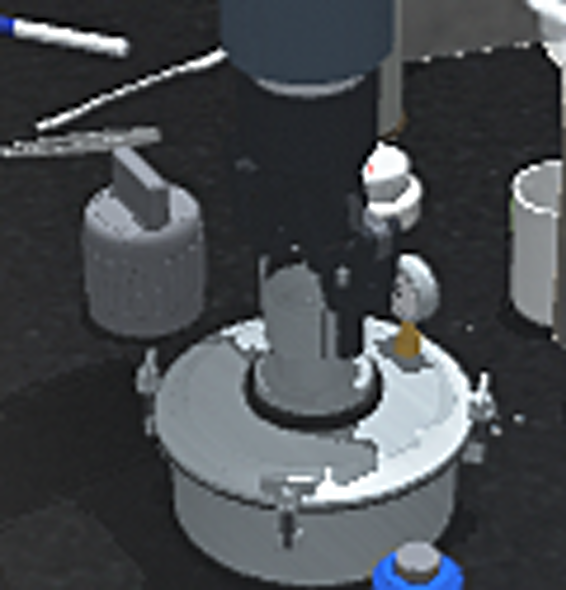

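Call:
step_arm --pt "0.3 0 0 0 0" --pt "0.3 0 0 -0.004 0" --pt "0.3 0 0 -0.004 0" --pt "0.3 0 0 -0.004 0" --pt "0.3 0 0 -0.002 0" --pt "0.3 0 0 0 0" --squeeze 80

```text
time_s: 30.98
position: [0.4878, -0.0327, 0.1019]
tcp_rot: [-0.169, 0.986, -0.001, 0.002]
ft_force: [-2.4, -2.8, 9.6]
width: 0.0535
```

Call:
step_arm --pt "0.3 0 0 -0.001 0" --pt "0.3 0 0 0 0" --pt "0.6 0 0 0 0" --pt "0.9 0 0 0 0" --pt "1 0 0 0 0" --pt "1 0 0 0.01 0"

```text
time_s: 31.72
position: [0.4857, -0.0321, 0.1079]
tcp_rot: [-0.168, 0.986, 0.0, -0.001]
ft_force: [-0.0, -0.3, -0.0]
width: 0.0852
```

```bash
python3 look.py 24
```

```text
f 4.72 [ 0.48698184 -0.03212466  0.10981866] 0.08513682622743056 [ 0.47807007 -0.70399102  1.49341455] [-0.00733732 -0.10354759  0.00975132] 31.775
```

View pics/s24.png

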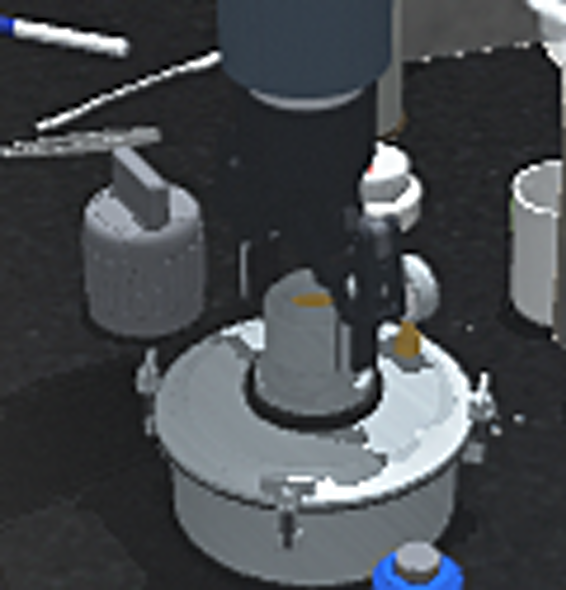

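Call:
step_arm --pt "1 0 0 0.05 0" --pt "1 0 0 0.05 0" --pt "1 0 0 0.04 0" --pt "1 -0.01 -0.05 0 0" --pt "1 -0.01 -0.055 0 0" --pt "1 -0.01 -0.055 0 0" --pt "1 -0.01 -0.055 0 0" --pt "1 -0.01 -0.055 0 0" --pt "1 -0.006 -0.033 0 0" --pt "1 0 0 0 0" --pt "1 0 0 0 0"

```text
time_s: 33.15
position: [0.4304, -0.3349, 0.2483]
tcp_rot: [-0.168, 0.986, 0.0, 0.0]
ft_force: [0.0, 0.4, -0.9]
width: 0.0856
```

```bash
python3 look.py 25;  python3 - <<'E'
from h import *
import pickle
C={n:cap(n,n+'25.png') for n in('wrist','side')}; pickle.dump(C,open('c25.pkl','wb'))
w=C['wrist']; print(w['eye'])
for z in(.042,.114):print(proj(w,(.43,-.334,z)))
E
```

```text
f 4.72 [ 0.43055096 -0.33456486  0.24843834] 0.08552192617569683 [-0.51968555 -0.89372174 -0.2015821 ] [0.02361931 0.01063249 0.02371282] 33.2
[ 0.36691133 -0.35572705  0.39189991]
(np.float64(320.39173960172025), np.float64(210.27437599925614))
(np.float64(320.27835020132665), np.float64(227.48788602240344))
```

View pics/s25.png

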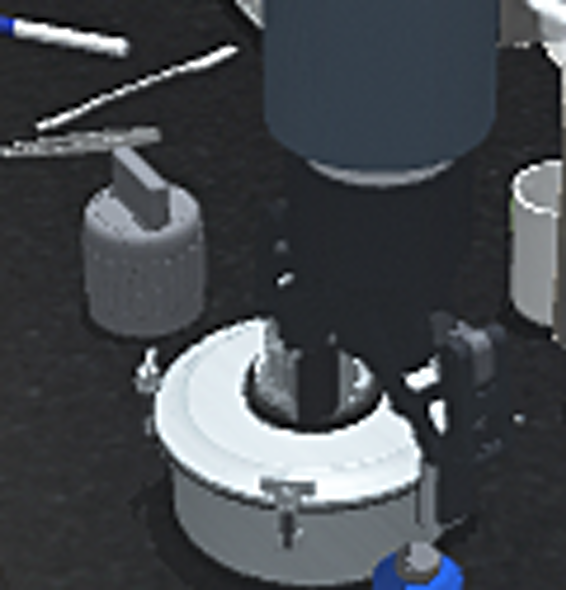

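View pics/wrist25.png

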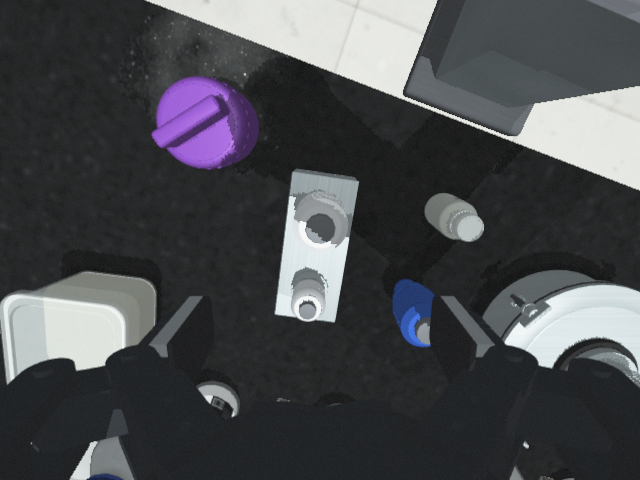

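The filter's top is at wrist pixel (321,229), which matches (0.431,-0.334). Descend and grip the capsule.

Call:
step_arm --pt "1 0 0 -0.055 0" --pt "1 0 0 -0.055 0" --pt "1 0 0 -0.05 0" --pt "1 0 0 -0.03 0" --pt "1 0 0 0 0" --pt "0.6 0 0 0 0" --pt "0.4 0 0 0 0" --pt "0.3 0 0 0 0" --pt "0.3 0 0 0 0" --squeeze 50

```text
time_s: 34.42
position: [0.4314, -0.3356, 0.0601]
tcp_rot: [-0.169, 0.986, -0.001, 0.001]
ft_force: [-0.3, 1.7, 6.4]
width: 0.045
```

```bash
python3 look.py 26 245,215,385,385
```

```text
f 3.4705882352941178 [ 0.43149209 -0.33562947  0.06013057] 0.04489110564592748 [-0.49575415  2.36218862  5.70861983] [ 0.67949608  0.13583623 -0.04531776] 34.475
```

View pics/s26.png

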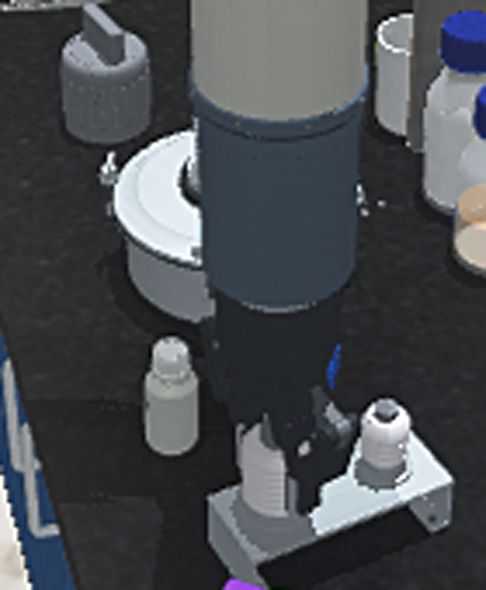

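Call:
step_arm --pt "0.3 0 0 0.006 0" --pt "0.3 0 0 0.01 0" --pt "0.3 0 0 0.015 0" --pt "0.3 0 0 0.02 0" --pt "0.3 0 0 0.03 0" --pt "0.3 0 0 0.04 0" --pt "0.3 0 0 0.04 0" --pt "0.3 0 0 0.01 0" --pt "0.3 0 0 0 0" --squeeze 70

```text
time_s: 35.6
position: [0.4303, -0.3349, 0.2295]
tcp_rot: [-0.168, 0.986, 0.0, 0.0]
ft_force: [0.7, 0.7, -3.0]
width: 0.0449
```

```bash
python3 look.py 27 245,155,385,385;  python3 - <<'E'
from h import *
import pickle
C={n:cap(n,n+'27.png') for n in('wrist','side')}; pickle.dump(C,open('c27.pkl','wb'))
E
```

```text
f 2.5652173913043477 [ 0.42986913 -0.33464644  0.22826783] 0.044432517720036986 [ 0.87621357 -0.16570435 -3.26798037] [0.08463204 0.03187817 0.01915835] 35.65
```

View pics/s27.png

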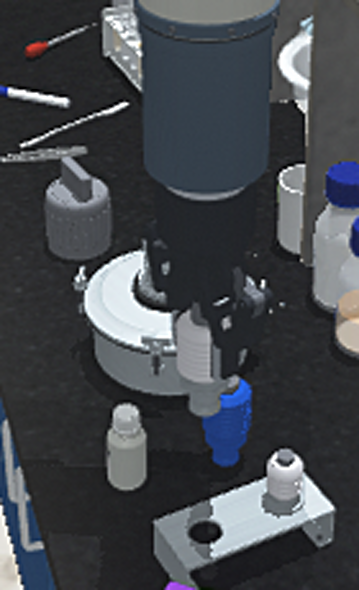

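View pics/wrist27.png

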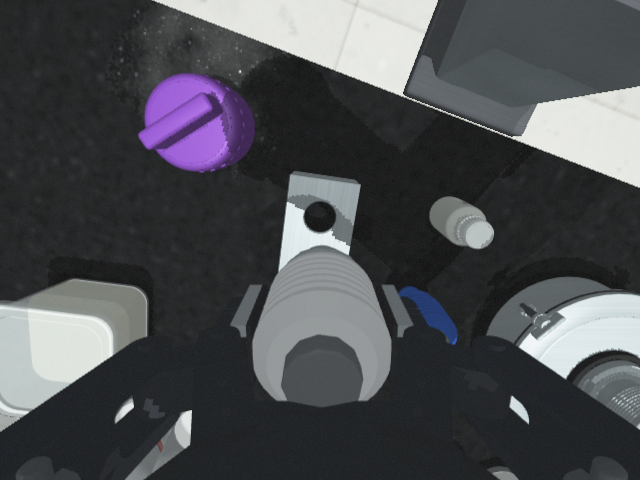

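```bash
python3 - <<'E'
from h import *
import pickle
C=pickle.load(open('c27.pkl','rb'));w=C['wrist']
print('hole',onz(w,320,217,.042))
print('hole from 25 filter top',onz(pickle.load(open('c25.pkl','rb'))['wrist'],321,229,.114))
w2=pickle.load(open('c22.pkl','rb'))['wrist']; print('mouth',onz(w2,318.2,229.3,.15))
g=cv2.cvtColor(w['img'],cv2.COLOR_RGB2GRAY)
for r in(340,355,365): print(r,[int(v) for v in g[r,245:400:3]])
print([int(v) for v in g[320:420:3,322]])
tz=.2288-.018+.072
print('top',onz(w,322,368,tz), 'capsule', [onz(w,x,345,tz-.009) for x in (253,391)])
E
```

```text
hole [ 0.43147354 -0.33334125  0.042     ]
hole from 25 filter top [ 0.43096528 -0.33305863  0.114     ]
mouth [ 0.48529327 -0.03154591  0.15      ]
340 [34, 39, 38, 147, 148, 145, 148, 146, 147, 148, 153, 154, 154, 154, 154, 154, 153, 153, 122, 75, 69, 71, 71, 73, 72, 70, 72, 70, 70, 70, 70, 70, 85, 151, 152, 152, 152, 153, 152, 153, 152, 153, 147, 147, 148, 146, 147, 147, 146, 37, 39, 39]
355 [34, 39, 39, 145, 144, 144, 147, 147, 152, 154, 153, 153, 152, 149, 69, 72, 71, 73, 75, 81, 81, 81, 81, 81, 79, 79, 79, 79, 80, 79, 80, 81, 80, 74, 73, 71, 71, 102, 151, 152, 152, 155, 152, 154, 145, 144, 147, 146, 146, 38, 40, 34]
365 [36, 36, 37, 143, 143, 147, 147, 149, 153, 152, 152, 155, 153, 87, 72, 81, 80, 79, 80, 79, 79, 80, 79, 77, 78, 79, 80, 81, 78, 79, 79, 79, 80, 78, 80, 79, 81, 74, 72, 153, 152, 152, 155, 152, 150, 145, 146, 145, 136, 39, 36, 39]
[153, 154, 153, 154, 154, 95, 70, 72, 71, 72, 83, 80, 79, 80, 79, 79, 80, 76, 78, 79, 78, 80, 80, 79, 79, 79, 79, 77, 80, 48, 37, 36, 35, 35]
top [ 0.42467624 -0.33497881  0.2828    ] capsule [array([ 0.42990776, -0.3553151 ,  0.2738    ]), array([ 0.41606535, -0.3157142 ,  0.2738    ])]
```

Call:
step_arm --pt "0.3 0.004 0.02 0 0" --pt "0.3 0.007 0.036 0 0" --pt "0.3 0.008 0.044 0 0" --pt "0.3 0.008 0.044 0 0" --pt "0.3 0.008 0.044 0 0" --pt "0.3 0.008 0.044 0 0" --pt "0.3 0.007 0.038 0 0" --pt "0.3 0.005 0.022 0 0" --pt "0.3 0.001 0.01 0 0" --pt "0.3 0 0 0 0" --pt "0.3 0 0 0 0"

```text
time_s: 37.12
position: [0.486, -0.0338, 0.2289]
tcp_rot: [-0.168, 0.986, -0.0, -0.0]
ft_force: [0.2, -0.1, -1.9]
width: 0.0445
```

```bash
python3 look.py 28 245,155,385,315; python3 - <<'E'
from h import *
c=cap('wrist','wrist28.png')
E
```

```text
f 3.6875 [ 0.48606014 -0.03391189  0.22905031] 0.04475672392064101 [-0.22719373  0.71857203 -1.17980064] [-0.00816396  0.0029976  -0.03909819] 37.175
```

View pics/s28.png

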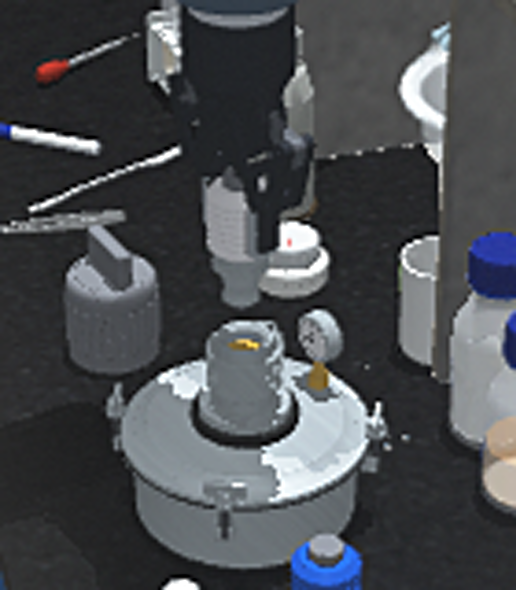

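View pics/wrist28.png

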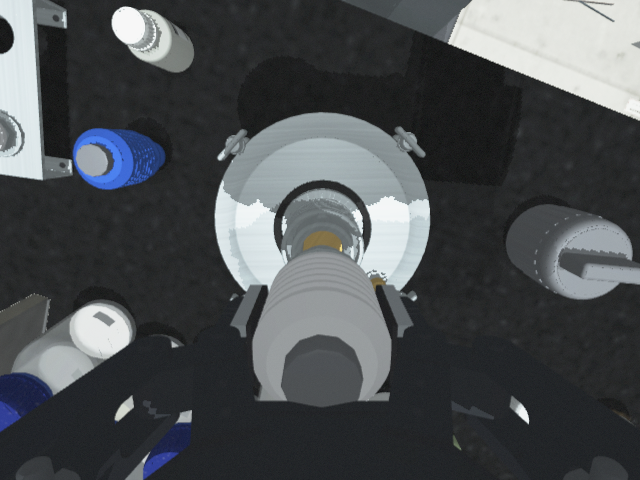

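```bash
python3 - <<'E'
import cv2,numpy as np
a=cv2.imread('pics/side28.png')[232:282,285:345]; b=cv2.imread('pics/side22.png')[232:282,285:345]
cv2.imwrite('pics/cmp28.png',np.hstack([cv2.resize(x,None,fx=6.5,fy=6.5,interpolation=cv2.INTER_CUBIC) for x in(b,a)]))
E
```

```text
(no output)
```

View pics/cmp28.png

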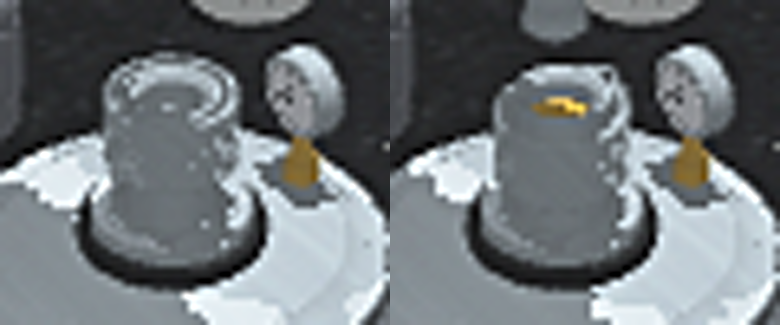

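Compared with before, the narrower socket top now stands out above the sleeve, so the sleeve is latched back. The plug is over the mouth, so I'll insert it.

Call:
step_arm --pt "0.3 0 0.0015 -0.012 0" --pt "0.3 0 0 -0.012 0" --pt "0.3 0 0 -0.006 0" --pt "0.3 0 0 -0.006 0" --pt "0.3 0 0 -0.006 0" --squeeze 90

```text
time_s: 37.85
position: [0.4874, -0.0318, 0.1886]
tcp_rot: [-0.169, 0.986, -0.001, 0.002]
ft_force: [0.3, -2.1, -0.2]
width: 0.0444
```

Call:
step_arm --pt "0.3 0 0 -0.005 0" --pt "0.3 0 0 -0.005 0" --pt "0.3 0 0 -0.004 0" --pt "0.3 0 0 0 0"

```text
time_s: 38.35
position: [0.4875, -0.0321, 0.1738]
tcp_rot: [-0.169, 0.986, -0.001, 0.001]
ft_force: [3.8, -2.5, -0.2]
width: 0.0443
```

Call:
step_arm --pt "0.3 0 0 -0.003 0" --pt "0.3 0 0 -0.003 0" --pt "0.3 0 0 -0.002 0" --pt "0.3 0 0 0 0"

```text
time_s: 38.85
position: [0.4876, -0.032, 0.1682]
tcp_rot: [-0.169, 0.986, -0.001, 0.002]
ft_force: [-2.6, -2.6, 18.2]
width: 0.0445
```

```bash
python3 look.py 29 275,185,355,300
```

```text
f 5.130434782608695 [ 0.48758438 -0.03199296  0.16821748] 0.04385002787565249 [-2.6865377  -1.67991236 17.69209943] [-0.45403151  0.89702259 -0.01652611] 38.9
```

View pics/s29.png

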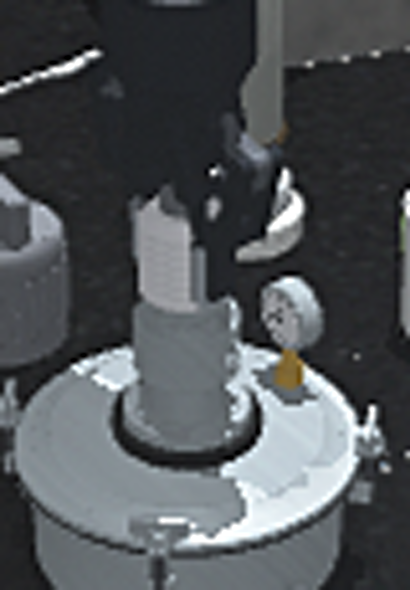

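18 N at TCP z 0.168 matches the fully home height. I'll press 1 mm more, then pull gently to check the lock before releasing.

Call:
step_arm --pt "0.3 0 0 -0.001 0" --pt "0.3 0 0 0 0" --pt "0.3 0 0 0.003 0" --pt "0.3 0 0 0.002 0" --pt "0.3 0 0 0 0"

```text
time_s: 39.52
position: [0.4874, -0.032, 0.1696]
tcp_rot: [-0.169, 0.986, -0.001, 0.001]
ft_force: [4.6, -3.7, 2.0]
width: 0.0445
```

Call:
step_arm --pt "0.3 0 0 0.002 0" --pt "0.3 0 0 0 0"

```text
time_s: 39.78
position: [0.4872, -0.032, 0.1705]
tcp_rot: [-0.168, 0.986, -0.0, 0.0]
ft_force: [6.9, -5.2, -3.3]
width: 0.0445
```

Call:
step_arm --pt "0.3 0 0 0.002 0" --pt "0.3 0 0 0 0"

```text
time_s: 40.02
position: [0.487, -0.032, 0.1714]
tcp_rot: [-0.168, 0.986, -0.0, -0.0]
ft_force: [9.6, -5.8, -10.3]
width: 0.0442
```

It resists the pull (-10 N after about 3 mm), so it's locked. Relax, release and retreat.

Call:
step_arm --pt "0.3 0 0 -0.003 0" --pt "0.3 0 0 0 0" --pt "0.6 0 0 0 0" --pt "0.9 0 0 0 0" --pt "1 0 0 0 0" --pt "1 0 0 0.03 0" --pt "1 0 0 0.05 0" --pt "1 0 0 0.05 0" --pt "1 -0.02 -0.05 0.02 0" --pt "1 -0.02 -0.05 0 0" --pt "1 -0.02 -0.05 0 0" --pt "1 -0.02 -0.05 0 0" --pt "1 -0.02 -0.05 0 0" --pt "1 0 0 0 0"

```text
time_s: 41.78
position: [0.3847, -0.2839, 0.3198]
tcp_rot: [-0.166, 0.986, 0.0, -0.001]
ft_force: [0.0, 1.0, -0.0]
width: 0.0855
```

```bash
python3 look.py 30 225,185,345,310; python3 - <<'E'
from h import *
import pickle
C={n:cap(n,n+'30.png') for n in('wrist','top','side')}; pickle.dump(C,open('c30.pkl','wb'))
b=cv2.imread('pics/side22.png');a=cv2.imread('pics/side30.png')
cv2.imwrite('pics/cmp30.png',np.hstack([cv2.resize(x[205:285,285:345],None,fx=6.5,fy=6.5,interpolation=cv2.INTER_CUBIC) for x in(b,a)]))
E
```

```text
f 4.72 [ 0.38542902 -0.28261082  0.31985561] 0.08516491191033339 [0.61677489 0.09929472 0.40208499] [ 0.03598125 -0.06527561  0.04500065] 41.825
```

View pics/side30.png

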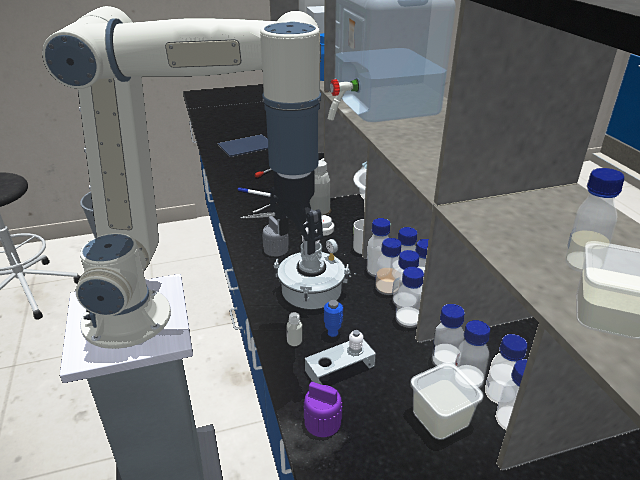

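View pics/cmp30.png

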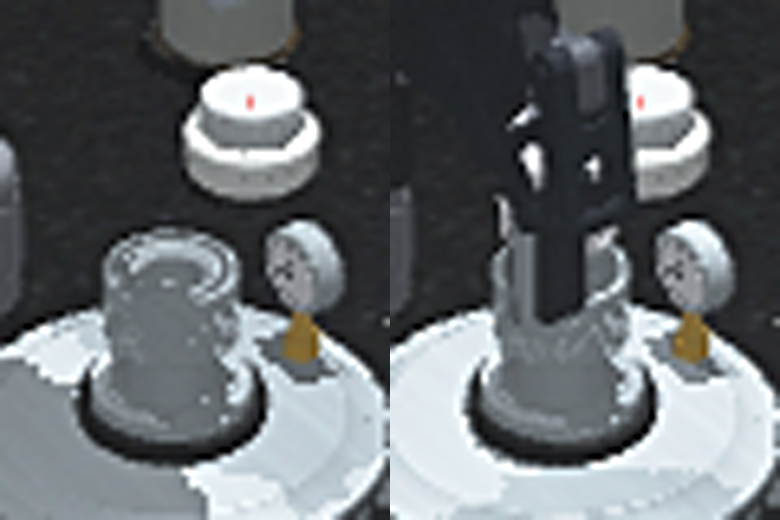

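View pics/top30.png

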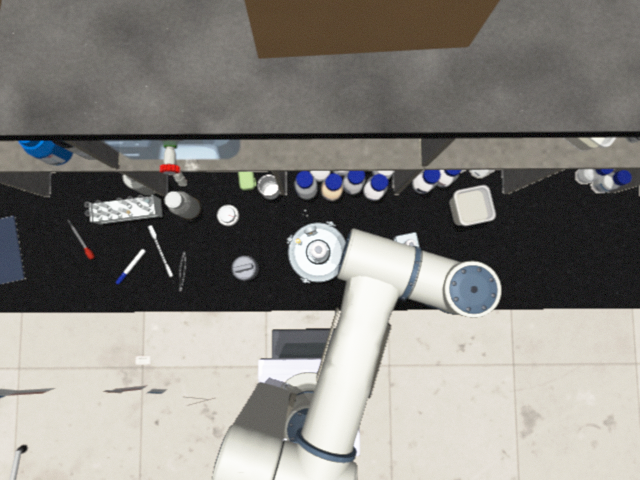

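The gripper blocks the side view, so I'll move it farther off for a clear last look.

Call:
step_arm --pt "1 -0.03 -0.05 0.02 0" --pt "1 -0.03 -0.05 0 0" --pt "1 -0.03 -0.05 0 0" --pt "1 -0.03 -0.05 0 0" --pt "1 0 0 0 0"

```text
time_s: 42.6
position: [0.2652, -0.4832, 0.3389]
tcp_rot: [-0.167, 0.986, 0.001, -0.001]
ft_force: [0.6, 0.3, -0.8]
width: 0.0854
```

```bash
python3 look.py 31 225,185,345,310; python3 - <<'E'
from h import *
import pickle
s=cap('side','side32.png'); t=cap('top','top32.png'); pickle.dump((s,t),open('c32.pkl','wb'))
b=cv2.imread('pics/side22.png');a=cv2.imread('pics/side32.png')
cv2.imwrite('pics/cmp32.png',np.hstack([cv2.resize(x[205:285,285:345],None,fx=6.5,fy=6.5,interpolation=cv2.INTER_CUBIC) for x in(b,a)]))
for z in (.15,.1515,.161,.213,.222): print(z,[(p[0]-285)*6.5 if i==0 else (p[1]-205)*6.5 for p in [proj(s,(.486,-.0315,z))] for i in (0,)],(proj(s,(.486,-.0315,z))[1]-205)*6.5)
E
```

```text
f 4.72 [ 0.26631476 -0.48200437  0.33940005] 0.08535016370546232 [0.02722276 1.23701711 0.46182812] [ 0.03769701 -0.0909348   0.02037136] 42.65
0.15 [np.float64(157.79032863363142)] 267.5957629918444
0.1515 [np.float64(157.75141249341513)] 264.48270182975966
0.161 [np.float64(157.50385828836832)] 244.6798288584555
0.213 [np.float64(156.11475547407275)] 133.55981548443947
0.222 [np.float64(155.86831597464536)] 113.84611237300294
```

View pics/s31.png

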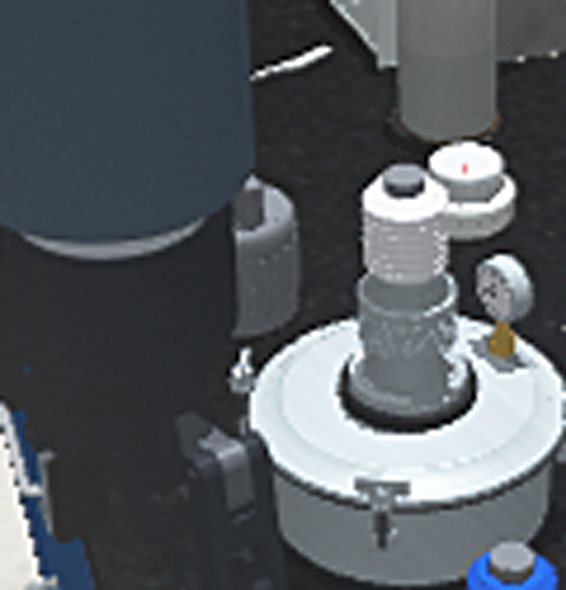

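View pics/cmp32.png

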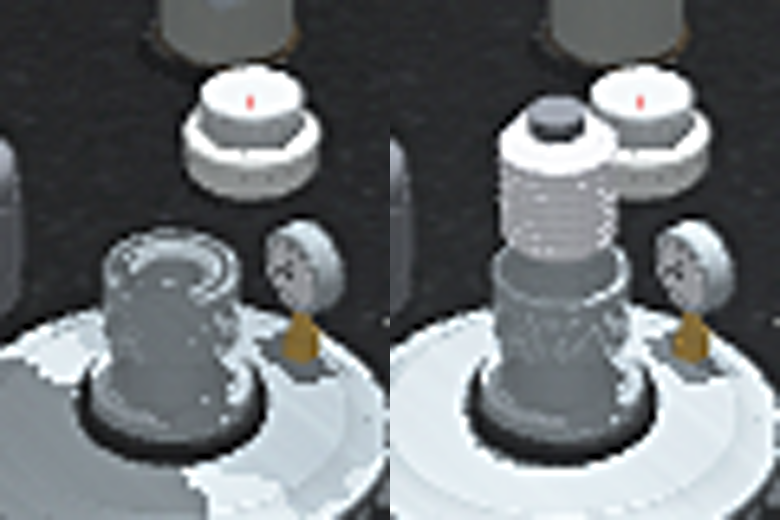

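The filter's top is at crop row 115, against 114 predicted for z = 0.222, so it is fully home. The sleeve is at its forward height again and the cap stands upright. I'm handing in.

```bash
python3 -c "
from rig import job_done; print(job_done())"
```

```text
the job is handed in; nothing more can be done
None
```

The large vent filter is fitted in the vessel's coupler and locked, and I handed the job in at about 42.7 s of the 61 s. The first try at the dust cap failed, so the cap took two attempts.

**What I did, in order:**
- **Dust cap:** I pressed it down, turned it about 84° anticlockwise, lifted it off and stood it upright on the bench at about (0.44, 0.20).
- **Sleeve:** I pulled it down about 13.5 mm and let go. It stayed back by itself, as the side view showed.
- **Filter:** I took the large filter from the stand and pushed its plug home. The sleeve sprang forward over it.

**What went wrong:** on the first lift the cap slipped out of the fingers and was left tilted on the coupler. I pushed it upright with the closed fingers. A second lift stopped at 57 N, probably because the cap's lugs caught under the sleeve. I lowered it, recentred it and then lifted it off cleanly, with only its own weight on the wrist.

**Last checks:**
- **Seating:** the filter's top is within about 1 mm of the height expected when it is fully home.
- **Lock:** a light pull before release met 10 N. The tool had moved up about 3 mm by then, more than the 1.5 mm of play given, probably from the grip and arm giving. The final picture shows the filter home and the sleeve forward.
- **Surroundings:** in the last pictures the cap stands upright, and the small filter and the other things I could see look to be where they were. I compared these by eye only.

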